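# Refit the heat press fuses and screw the box shut

### The arm

A 6-joint arm with a two-finger parallel gripper is mounted at the origin on the work surface. World frame = base frame: x ahead of the robot, y to its left, z up, the work surface at z = 0. Lengths are in mm, angles in rad, forces in N, time in s.
With the tool pointing down it reaches from about 300 to 775 mm from the base axis. Payload 14.6 kg.
Tool frame: the origin (TCP) lies at the very end of the fingers, on their centre line; the grasp point (between the pads) lies behind it (hold_point_z is the z of the grasp point in the tool frame, in mm); z points along the fingers, y is the line along which they close (so a half turn about z gives the same grasp; the last joint's range is limited). The gripper opens to 94 mm and grips with 3 to 60 N. Pads are 16 mm wide; open, the fingers measure 119 mm over their backs; the gripper's body (75 mm by 177 mm) begins 78 mm behind the grasp point.
Start: joints at [1.056, 0.3, 1.521, -0, 1.321, -0.067], TCP at [238.137, 495.762, 182.346] pointing down, gripper open.
Joint ranges: [-3.03, 3.03], [-0.79, 2.21], [0.23, 2.52], [-1.04, 4.18], [0, 3.07], [-2.55, 2.55]. Speed limits (rad/s): [2.22, 2.22, 2.57, 3.14, 3.14, 3.14].

### API

Orientations are given as a unit quaternion [w, x, y, z].
In Python, from cell import * gives the robot as it stands.
- The arm moves only by the shell command python3 -m creep 'ROWS' [OPENING] [FORCE]. ROWS is JSON, a list of rows, each an object with "linear": the shift along the tool's x, y, z each as a share of 0.02 m, from -1 to 1, a list of three; "twist": the turn about the tool's z as a share of 0.08 rad, from -1 to 1. In form: [{"linear": [x, y, z], "twist": twist}, ...]. A call has 1 to 20 rows; each row shifts and turns the commanded pose from where the row before left it, along the tool's axes as they then stand; what a row does not reach is not made up. A row lasts 1/10 s, in which the tool goes at most 50 mm and 8.59 degrees, less where a joint would pass 70% of its speed; a pose out of reach is approached as far as the arm can. A call with a number of a shift or a turn outside -1 to 1 is refused whole. A call with a gripper value outside its range is refused whole. OPENING is the finger opening in mm, from 0 to 94, set as the call begins (- or left out, the last holds). The fingers move at their own pace and stop on an object; FORCE is the grip in N (left out, the last holds). Time passes only in rows, so rows that do not move let the fingers close. It gives the time, the measured TCP pose, the force, the opening and the grip force at its end, in the units of the state.
- sense(): the state, without advancing time (a new reading comes with each control period).
- camera(name): name is "scene" or "top" or "wrist"; returns the picture (420x560x3 uint8, blue, green, red); there is no depth.
- camera_info(name): a dict with "K" (3x3 intrinsics, pixels), "dist_coeffs" ([k1, k2, p1, p2, k3] as OpenCV has them; the pictures are not rectified), "rvec" (rotation vector, rad) and "tvec" (3), from world to camera coordinates, as OpenCV has them; the wrist camera has in their place "tool_from_camera" (4x4, takes a point from camera to tool coordinates, whose origin is the TCP and whose axes are the flange's). Camera axes: x right, y down, z forward; pixel columns grow to the right and rows downward; lengths in mm; the calibration is good to about 2 mm. A picture is of the moment at which its call begins: read the wrist's pose just before it. camera_info takes no time and is no camera call.
- hand_in(): hands the job in; it is judged then, once.
The state is a dict: "clock": time; "joint_positions": joint angles; "qvel": joint speeds; "joint_torque": joint torques, N m; "position": TCP position; "tcp_rot": TCP orientation; "wrist_force": force on the tool from outside, world axes, zero at the start; "torque": the same for the moment, N m; "width": opening from 0.0 (shut) to 1.0 (fully open); "finger_force": force on a finger pad.
Only numpy, scipy, OpenCV 4.12 (cv2) and the standard library are available. Lean on these libraries where they do the work, as an engineer would, in place of code of your own. Each camera call takes 0.05 s, during which the arm holds its last target. There are 200 camera calls.

### The job

Fit every fuse carrier standing on the bench into a socket of the fuse box (any socket): push it down against the spring, twist it clockwise and let it rise into its notch so that it is locked. Then shut the cover and drive its screw fully home clockwise with the screwdriver (not with the fingers), keeping the bit pressed into the cross recess, and put the screwdriver back upright in its stand. Knock nothing over.

Things in the scene. Friction and masses are not known exactly. Their poses are not given: they have to be found in the camera images.
- fusebox: grey steel fuse box, open on top, fixed to the bench, 180 x 280 mm (its x, y), walls 70 mm high, 5 mm thick; origin under its middle on the bench. It carries three sockets in a row along its y, 75 mm apart, 20 mm in front (-x) of its middle, and a hinged cover along its far (+x) side.
- socket0 (a point): bayonet socket, 33 mm bore; point: middle of its top face, 30 mm above the bench. All three alike: two opposite entry slots for the lugs lie 1.17 rad anticlockwise (from above) of the box's y axis, the notches along the box's y axis. So a carrier goes in with its x, either way round, along the slots, and is twisted 1.17 rad clockwise; a stop follows 0.13 rad on.
- socket1 (a point): middle socket, alike. A brass spring plunger meets the carrier's underside 9 mm below the top face (2.4 N) and gives 1 mm per 0.4 N. The lugs pass under the rim once the underside is 19 mm below the top face (6.4 N); it bottoms at 20 mm.
- socket2 (a point): third socket, alike. Let go in the notch, the carrier rises 4 mm and is locked: underside 15 mm below the top face, middle point 11 mm above it. An unlocked carrier stands 6 mm higher.
- cover (a joint): the cover's opening angle in rad: 0 shut (level), about 1.7 standing open. The cover is a 175 x 280 mm sheet, 6 mm thick, on a stiff hinge along the box's y: it stays where it is left and takes 2 to 6 N at its edge.
- cover_hinge (a point): middle of the cover's hinge line, 75 mm above the bench and 85 mm behind (+x) the box's middle; mid-thickness of the cover. Standing open by angle t, the cover runs from here along (-cos t, 0, sin t) in the box's axes.
- cover_edge (a point): middle of the cover's free edge, 175 mm from the hinge. The outer face (upper face when shut) carries a black round guide collar, 36 mm wide and 20 mm high, about the screw, 157 mm from the hinge line at the middle of the edge: push the cover well to one side of it.
- screw (a joint): how far the captive cover screw has been turned clockwise (seen from above, cover shut), rad: starts between 0 and 1, fully home at 9.42 (1.5 turns). It needs about 0.1 N m and sinks 0.64 mm per rad (4 mm a turn); it does not turn back by itself. A steady push of 5 to 12 N keeps the bit seated.
- screw_head (a point): middle of the top of the screw's head, 18 mm across, down in the guide collar (19 mm bore with a sloping mouth whose rim stands 20 mm above the cover's upper face). The head has a cross recess 4 mm deep, slots 5.5 mm wide across its full width, along the own x and y axes of this point.
- carrierA_mid (a point): white ceramic fuse carrier, upright on the bench at any yaw, about 60 g, 52 mm tall (all carriers alike; some may be absent). This point: on the axis, 26 mm above the underside. Barrel 30 mm across, 24 mm tall; above it the grip bar, 34 mm long (own x), 16 mm wide (own y), from 24 to 52 mm up.
- carrierB_mid (a point): a like carrier. Each has two small steel lugs, 5 x 5 mm, pointing along its own +x and -x, reaching 21 mm from the axis, from 4 to 9 mm above the underside.
- carrierC_mid (a point): a like carrier, same point.
- driver_grip (a point): middle of the square black handle (24 x 24 mm, sides along its own x and y, 46 mm tall) of a stubby screwdriver standing upright, tip down, in its stand. Total length 105 mm, 120 g; a round flange 38 mm across and 4 mm thick ends 23 mm below this point; the steel shank below it is 12 mm across; the cross tip is 82 mm below this point.
- driver_tip (a point): end of the screwdriver's tip, on its axis: two crossed blades 16 mm wide, 2.6 mm thick and 8 mm long, along the screwdriver's own x and y.
- stand_top (a point): middle of the top of the dark wooden stand, a 56 mm square block 62 mm high fixed to the bench, with a 20 mm square hole right through. Stowed, the screwdriver's flange rests on this top, the handle's middle 27 mm above it.
- spool: bystander, to be left standing: black thread spool, 44 mm across, 50 mm tall
- spraycan: bystander, to be left standing: white spray can, 52 mm across, 150 mm tall
- cone: bystander, to be left standing: grey thread cone, 60 mm across at the foot, 100 mm tall
Things that resemble listed ones, but are neither listed nor needed, are in the scene too. Leave any green look-alike of the part that bears carrierA_mid alone.

How it is judged:
By the outcome, as a careful person would: the job done as asked, in the order asked, and still so for the second after the job is handed in, with the robot touching nothing.
Of carrierA, carrierB, carrierC only 2 to 3 are there at a start; the rules pass over those that are not, and their reading is None.
At some moment in a run one of carrierA, carrierB, carrierC may be knocked a few centimetres aside while the robot is not near it.
It also fails if it takes over 210 s, if anything falls off the work surface, if the arm or the gripper's body presses on something with over 40 N, if the wrist force passes 120 N, or if a joint passes its speed limit or range.

## Working session

There is one attempt and no reset: what is moved stays moved. The work goes in short steps, Python scripts to look and compute and a shell command to move; the robot and the scene stay as the last step left them, time stands still between calls to the robot, and variables do not carry over. Pictures are saved under pics/ and viewed, at most 14 in all, crops included, and the job is handed in when it is done.

```bash
ls; mkdir -p pics; python3 - <<'E'
from cell import *
import cv2,numpy as np
s=sense();print({k:np.round(v,3).tolist() for k,v in s.items()})
for n in ("scene","top","wrist"):
    im=camera(n);cv2.imwrite(f"pics/{n}0.png",im)
    print(n,{k:np.round(v,4).tolist() for k,v in camera_info(n).items()})
E
```

```text
pics
{'clock': 0.0, 'joint_positions': [1.056, 0.3, 1.522, -0.0, 1.321, -0.067], 'qvel': [0.0, -0.0, -0.0, 0.001, -0.002, 0.0], 'joint_torque': [0.001, -53.178, -35.276, 0.071, 0.024, -0.0], 'position': [237.988, 495.5, 181.796], 'tcp_rot': [-0.0, 0.222, 0.975, -0.001], 'wrist_force': [0.398, 0.213, 0.94], 'torque': [0.002, 0.036, 0.071], 'finger_force': 0.0, 'width': 1.0}
scene {'K': [[410.5959, 0.0, 274.8194], [0.0, 410.5959, 210.6096], [0.0, 0.0, 1.0]], 'dist_coeffs': [-0.0315, 0.0, 0.0, 0.0, 0.0], 'rvec': [1.6466, 2.0657, -0.6992], 'tvec': [165.5891, -372.6364, 1334.6737]}
top {'K': [[510.0867, 0.0, 271.6407], [0.0, 510.0867, 205.5641], [0.0, 0.0, 1.0]], 'dist_coeffs': [0.027, 0.0, 0.0, 0.0, 0.0], 'rvec': [2.0627, -2.159, 0.2396], 'tvec': [-22.4121, 540.6112, 1502.3918]}
wrist {'K': [[320.2263, 0.0, 279.7522], [0.0, 320.2263, 209.3821], [0.0, 0.0, 1.0]], 'dist_coeffs': [-0.0486, 0.0, 0.0, 0.0, 0.0], 'tool_from_camera': [[0.0007, -0.9673, -0.2536, 72.8635], [1.0, 0.001, -0.0008, 0.3048], [0.0011, -0.2536, 0.9673, -204.0387], [0.0, 0.0, 0.0, 1.0]]}
```

View pics/top0.png

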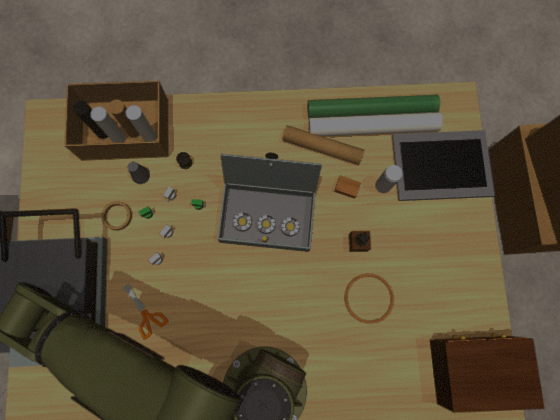

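View pics/scene0.png

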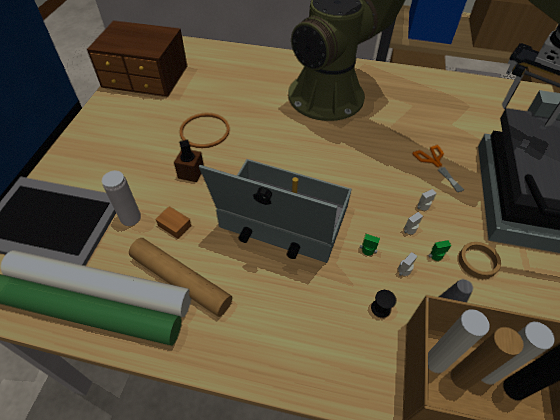

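```bash
python3 -c "
import cell
print([n for n in dir(cell) if n[0]!='_'], getattr(cell,'hold_point_z',None))"
```

```text
['Unreachable', 'camera', 'camera_info', 'hand_in', 'hold_point_z', 'sense'] -18.8
```

```bash
cat > h.py <<'E'
from cell import *
import cv2,numpy as np
from scipy.spatial.transform import Rotation as R
def pose():
    s=sense();q=s["tcp_rot"];return np.array(s["position"]),R.from_quat([q[1],q[2],q[3],q[0]]).as_matrix()
def ext(n,P=None):
    i=camera_info(n)
    if n!="wrist": return cv2.Rodrigues(np.array(i["rvec"],float))[0],np.array(i["tvec"],float)
    p,M=P or pose();T=np.eye(4);T[:3,:3]=M;T[:3,3]=p
    C=np.linalg.inv(T@np.array(i["tool_from_camera"]));return C[:3,:3],C[:3,3]
def ray(n,uv,z,P=None):
    i=camera_info(n);Rm,t=ext(n,P)
    x=cv2.undistortPoints(np.array([[uv]],float),np.array(i["K"]),np.array(i["dist_coeffs"]))[0,0]
    d=Rm.T@np.array([x[0],x[1],1]);c=-Rm.T@t
    return c+d*(z-c[2])/d[2]
def proj(n,X,P=None):
    i=camera_info(n);Rm,t=ext(n,P)
    return cv2.projectPoints(np.array(X,float).reshape(-1,1,3),cv2.Rodrigues(Rm)[0],t,np.array(i["K"]),np.array(i["dist_coeffs"]))[0][:,0]
def crop(im,f,u,v,w,h,s):
    c=im[v:v+h,u:u+w];cv2.imwrite(f,cv2.resize(c,None,fx=s,fy=s,interpolation=cv2.INTER_CUBIC))
E
python3 - <<'E'
from h import *
im=cv2.imread("pics/top0.png")
a=cv2.resize(im[175:285,120:220],None,fx=4,fy=4,interpolation=cv2.INTER_CUBIC)
b=cv2.resize(im[145:255,215:315],None,fx=4,fy=4,interpolation=cv2.INTER_CUBIC)
cv2.imwrite("pics/c1.png",np.hstack([a,b]))
for n,uv,z in [("A",(170,194),40),("B",(167,231),40),("C",(155,259),40),("g1",(146,213),40),("g2",(197,204),40),("stand",(360,241),90),("s0",(242,222),30),("s1",(266,225),30),("s2",(290,227),30),("spool",(184,160),50),("cone",(135,170),80)]:
    print(n,ray("top",uv,z).round(0))
for z in (70,):
  for uv in [(229,183),(315,190),(311,249),(219,243)]: print(ray("top",uv,70).round(0))
E
```

```text
A [594. 267.  40.]
B [478. 276.  40.]
C [394. 312.  40.]
g1 [537. 340.  40.]
g2 [559. 183.  40.]
stand [ 413. -302.   90.]
s0 [497.  47.  30.]
s1 [485. -27.  30.]
s2 [ 475. -101.   30.]
spool [699. 220.  50.]
cone [664. 365.  80.]
[613.  80.  70.]
[ 579. -182.   70.]
[ 399. -158.   70.]
[429. 115.  70.]
```

View pics/c1.png

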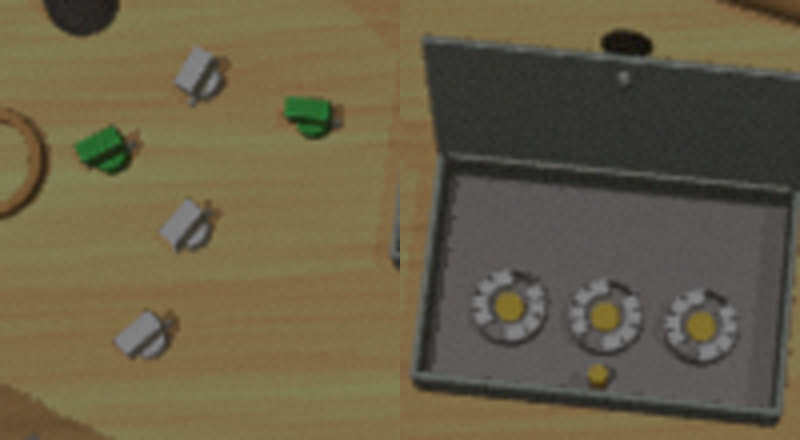

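The crop shows white carriers at top-image (170,193), (167,231) and (156,259). The green look-alikes are at (146,212) and (197,204) and stay untouched. The socket centres are at (242,222), (266,224) and (290,226). Moving above the carriers now.

```bash
cat >> h.py <<'E'
def go(x,y,z,ang=None):
    """shift to target in the tool axes as they stand, in rows-units (20 mm); twist in 0.08 rad (from level pose)"""
    p,M=pose();d=M.T@(np.array([x,y,z])-p);a=np.arctan2(M[1,0],M[0,0])
    print("units",(d/20).round(2),"ang",a.round(3),"p",p.round(1),end=" ")
    if ang is not None:
        t=(a-ang+np.pi)%(2*np.pi)-np.pi
        Rz=lambda q:np.array([[np.cos(q),-np.sin(q),0],[np.sin(q),np.cos(q),0],[0,0,1]])
        print("twist",round(t/.08,2),"half-turn alt",round((t-np.sign(t)*np.pi)/.08,2),"units after twist",(Rz(t).T@d/20).round(2),"after alt",(Rz(t-np.pi).T@d/20).round(2),end=" ")
    print("j6",round(sense()["joint_positions"][5],2),"t",round(sense()["clock"],1))
E
python3 -m creep '[{"linear":[-0.93,-0.22,0],"twist":0},{"linear":[-0.93,-0.22,0],"twist":0},{"linear":[-0.93,-0.22,0],"twist":0},{"linear":[-0.93,-0.22,0],"twist":0},{"linear":[-0.93,-0.22,0],"twist":0},{"linear":[-0.93,-0.22,0],"twist":0},{"linear":[-0.93,-0.22,0],"twist":0},{"linear":[-0.93,-0.22,0],"twist":0},{"linear":[-0.93,-0.22,0],"twist":0},{"linear":[-0.93,-0.22,0],"twist":0},{"linear":[-0.93,-0.22,0],"twist":0},{"linear":[-0.93,-0.22,0],"twist":0},{"linear":[-0.93,-0.22,0],"twist":0},{"linear":[-0.93,-0.22,0],"twist":0},{"linear":[-0.93,-0.22,0],"twist":0},{"linear":[-0.93,-0.22,0],"twist":0},{"linear":[-0.93,-0.22,0],"twist":0},{"linear":[0,0,0],"twist":0},{"linear":[0,0,0],"twist":0}]' 60 20
python3 - <<'E'
from h import *
P=pose();im=camera("wrist");cv2.imwrite("pics/w1.png",im);cv2.imwrite("pics/w1b.png",cv2.resize(im,(800,600),interpolation=cv2.INTER_CUBIC))
np.savez("P1.npz",p=P[0],M=P[1]);print(P[0])
E
```

```text
clock: 2.05
position: [490.5, 291.4, 182.0]
tcp_rot: [-0.0, 0.222, 0.975, -0.0]
wrist_force: [-0.2, 0.0, 0.3]
width: 0.638
finger_force: 0.0
[490.51363863 291.44076269 182.04586314]
```

View pics/w1b.png

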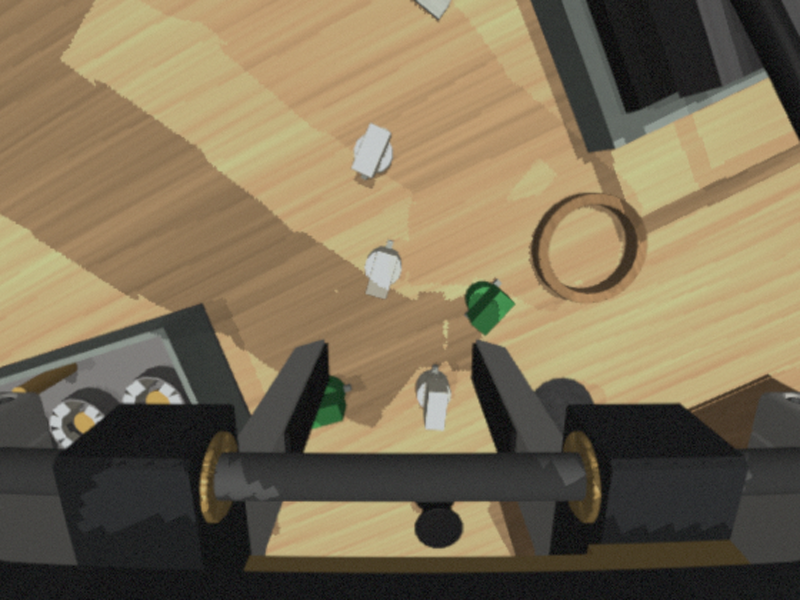

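The view shows white carriers at (372,152), (383,270) and (434,400), with the green ones at (490,306) and (330,400). I'll enlarge the three white ones.

```bash
python3 - <<'E'
from h import *
im=cv2.imread("pics/w1.png")
c=[cv2.resize(im[v:v+65,u:u+44],None,fx=6,fy=6,interpolation=cv2.INTER_CUBIC) for u,v in [(238,75),(246,157),(282,245)]]
cv2.imwrite("pics/c2.png",np.hstack(c))
E
```

```text
(no output)
```

View pics/c2.png

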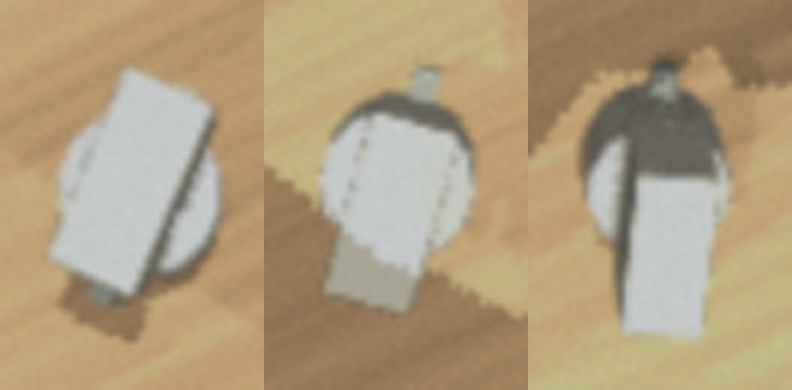

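```bash
python3 - <<'E'
from h import *
d=np.load("P1.npz");P=(d["p"],d["M"])
for n,o,cs in [("C",(238,75,0),[(128,67),(212,112),(135,295),(50,258)]),("B",(246,157,264),[(370,115),(453,130),(408,312),(325,290)]),("A",(282,245,528),[(635,178),(718,178),(703,335),(622,337)])]:
    q=np.array([ray("wrist",(o[0]+(u-o[2])/6-.4,o[1]+v/6-.4),52,P)[:2] for u,v in cs])
    a=(q[0]+q[1]-q[2]-q[3]);b=(q[0]+q[3]-q[1]-q[2])
    print(n,q.mean(0).round(1),"L",np.linalg.norm(a/2).round(1),np.linalg.norm(b/2).round(1),"ang",np.arctan2(a[1],a[0]).round(3),(np.arctan2(b[1],b[0])).round(3))
E
```

```text
C [398.  313.3] L 32.8 15.5 ang 2.275 -2.459
B [480.4 280.5] L 33.3 15.1 ang 2.442 -2.243
A [600.7 271.1] L 33.9 15.8 ang 2.636 -2.006
```

```bash
python3 - <<'E'
from h import *
go(480.4,280.5,28,2.455)
E
```

```text
units [ 0.2  -0.72  7.71] ang 2.694 p [490.3 291.8 182.2] twist 2.99 half-turn alt -36.28 units after twist [ 0.02 -0.75  7.71] after alt [-0.02  0.75  7.71] j6 -0.65 t 2.1
```

```bash
python3 -m creep '[{"linear":[0,0,0.8],"twist":1},{"linear":[0,0,0.8],"twist":1},{"linear":[0,0,0.8],"twist":1},{"linear":[0,-0.4,0.8],"twist":0},{"linear":[0,-0.35,0.8],"twist":0},{"linear":[0,0,0.8],"twist":0},{"linear":[0,0,0.8],"twist":0},{"linear":[0,0,0.8],"twist":0},{"linear":[0,0,0.7],"twist":0},{"linear":[0,0,0.6],"twist":0},{"linear":[0,0,0],"twist":0},{"linear":[0,0,0],"twist":0}]' 60 20
python3 -m creep '[{"linear":[0,0,0],"twist":0},{"linear":[0,0,0],"twist":0},{"linear":[0,0,0],"twist":0},{"linear":[0,0,0],"twist":0},{"linear":[0,0,0],"twist":0},{"linear":[0,0,0],"twist":0},{"linear":[0,0,0],"twist":0}]' 0 20
```

```text
clock: 3.3
position: [481.3, 280.0, 28.6]
tcp_rot: [0.0, 0.337, 0.941, 0.0]
wrist_force: [0.4, 0.4, -0.3]
width: 0.641
finger_force: 0.0
clock: 4.0
position: [481.8, 280.2, 29.2]
tcp_rot: [0.001, 0.337, 0.941, 0.001]
wrist_force: [-0.3, -0.3, 12.9]
width: 0.087
finger_force: 17.8
```

```bash
python3 - <<'E'
from h import *
im=camera("wrist");crop(im,"pics/w2.png",130,120,300,220,2.6)
s=sense();print(s["width"],s["finger_force"],s["wrist_force"])
E
```

```text
0.0412006634449629 16.0688209291402 [ 1.19771475  2.00020847 10.74794487]
```

View pics/w2.png

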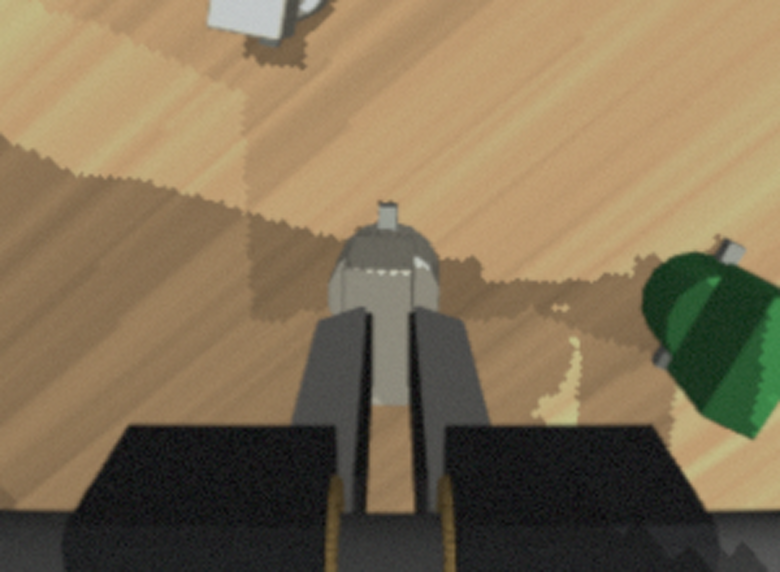

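The grip holds the bar centrally between the pads, with the lug at (388,215). The upward force suggests light pressing on the barrel, so I'll lift and check.

```bash
python3 -m creep '[{"linear":[0,0,-0.1],"twist":0},{"linear":[0,0,-0.1],"twist":0},{"linear":[0,0,0],"twist":0}]' 0 20;python3 -m creep '[{"linear":[0,0,-0.5],"twist":0},{"linear":[0,0,-0.5],"twist":0},{"linear":[0,0,0],"twist":0},{"linear":[0,0,0],"twist":0}]' 0 20
```

```text
clock: 4.35
position: [481.2, 279.8, 32.5]
tcp_rot: [0.0, 0.337, 0.941, -0.0]
wrist_force: [0.5, 0.3, 0.6]
width: 0.003
finger_force: 0.0
clock: 4.75
position: [481.4, 279.9, 52.8]
tcp_rot: [0.0, 0.337, 0.941, 0.0]
wrist_force: [-0.1, 0.2, 0.8]
width: 0.002
finger_force: 0.0
```

```bash
python3 - <<'E'
from h import *
p,M=pose()
for n,t in (("tip",(0,0,0)),("grasp",(0,0,-18.8)),("tip+y",(0,10,0)),("tip+x",(8,0,0))):
    print(n,proj("wrist",[p+M@np.array(t)])[0].round(1))
im=camera("wrist");crop(im,"pics/w3.png",130,120,300,220,2.6)
E
```

```text
tip [279.3 237.2]
grasp [279.2 247.5]
tip+y [294.1 237.2]
tip+x [279.3 225.9]
```

View pics/w3.png

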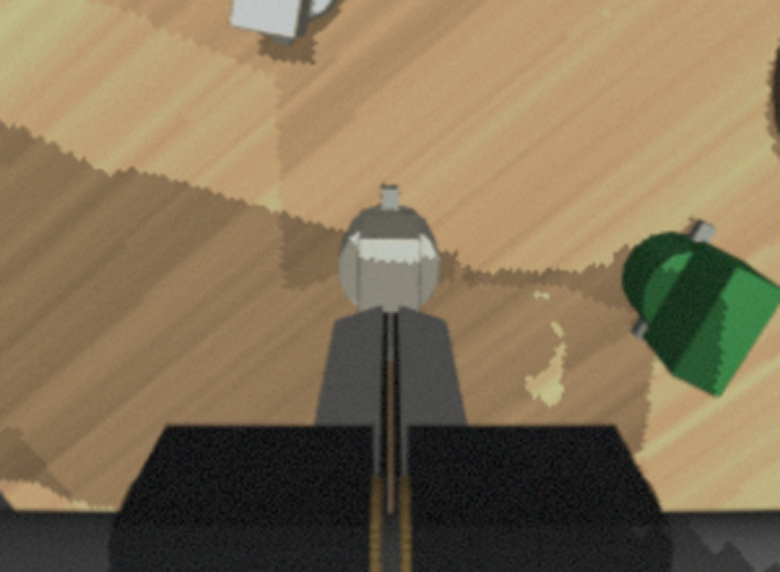

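The carrier is still upright and centred at crop (390,260). The visible fingertip edges at (380,310) imply the tips sit about 20 mm short of the reported TCP, so the fingers only caught the top of the bar. I'll go lower with the fingers open, which is harmless because they straddle the barrel.

```bash
python3 -m creep '[{"linear":[0,0,0],"twist":0},{"linear":[0,0,0],"twist":0},{"linear":[0,0,0],"twist":0},{"linear":[0,0,0],"twist":0},{"linear":[0,0,0.7],"twist":0},{"linear":[0,0,0.7],"twist":0},{"linear":[0,0,0.7],"twist":0},{"linear":[0,0,0],"twist":0},{"linear":[0,0,0],"twist":0}]' 60 20
python3 -m creep '[{"linear":[0,0,0],"twist":0},{"linear":[0,0,0],"twist":0},{"linear":[0,0,0],"twist":0},{"linear":[0,0,0],"twist":0},{"linear":[0,0,0],"twist":0},{"linear":[0,0,0],"twist":0},{"linear":[0,0,0],"twist":0}]' 0 20
```

```text
clock: 5.7
position: [481.1, 279.7, 9.8]
tcp_rot: [-0.0, 0.337, 0.941, -0.0]
wrist_force: [0.3, 0.7, 0.4]
width: 0.639
finger_force: 0.0
clock: 6.4
position: [481.3, 279.8, 10.4]
tcp_rot: [0.0, 0.337, 0.941, 0.0]
wrist_force: [-0.6, -0.4, -1.1]
width: 0.17
finger_force: 20.0
```

```bash
python3 -m creep '[{"linear":[0,0,-0.5],"twist":0},{"linear":[0,0,-1],"twist":0},{"linear":[0,0,-1],"twist":0},{"linear":[0,0,-1],"twist":0},{"linear":[-0.68,-0.67,-0.55],"twist":0},{"linear":[-0.68,-0.67,-0.55],"twist":0},{"linear":[-0.68,-0.67,-0.55],"twist":0},{"linear":[-0.68,-0.67,-0.55],"twist":0},{"linear":[-0.68,-0.67,-0.55],"twist":0},{"linear":[-0.68,-0.67,-0.55],"twist":0},{"linear":[-0.68,-0.67,-0.55],"twist":0},{"linear":[-0.68,-0.67,-0.55],"twist":0},{"linear":[-0.68,-0.67,-0.55],"twist":0},{"linear":[-0.68,-0.67,-0.55],"twist":0},{"linear":[-0.68,-0.67,-0.55],"twist":0},{"linear":[-0.68,-0.67,-0.55],"twist":0},{"linear":[-0.68,-0.67,-0.55],"twist":0},{"linear":[-0.68,-0.67,-0.55],"twist":0},{"linear":[-0.68,-0.67,-0.55],"twist":0},{"linear":[0,0,0],"twist":0}]' 0 20
python3 - <<'E'
from h import *
P=pose();im=camera("wrist");cv2.imwrite("pics/w4.png",im);cv2.imwrite("pics/w4b.png",cv2.resize(im,(800,600),interpolation=cv2.INTER_CUBIC))
np.savez("P4.npz",p=P[0],M=P[1]);print(P[0],sense()["width"])
E
```

```text
clock: 8.4
position: [511.7, -6.5, 247.2]
tcp_rot: [0.001, 0.338, 0.941, 0.0]
wrist_force: [0.7, 0.9, -1.2]
width: 0.169
finger_force: 20.0
[511.68749252  -6.50691395 247.23364765] 0.1681739152490984
```

View pics/w4b.png

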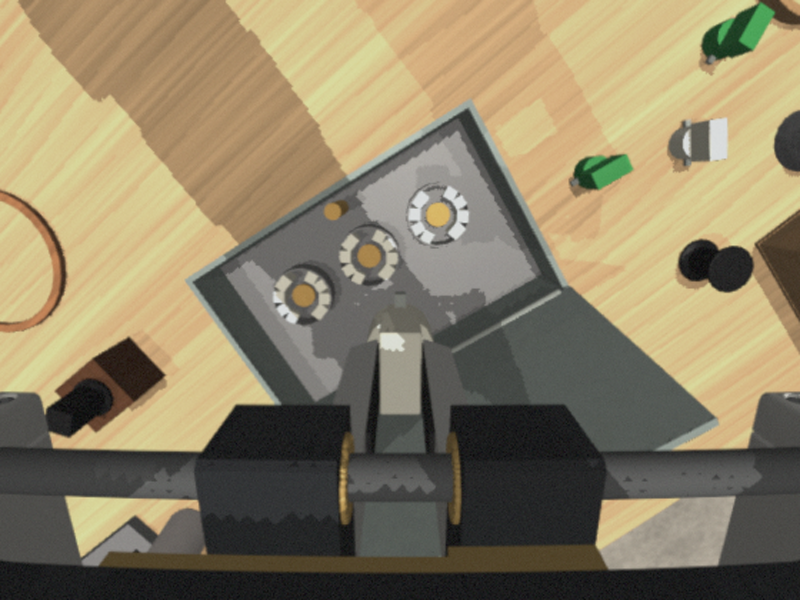

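The view shows the sockets at (438,215), (369,257) and (303,295), and box corners at (470,103), (190,282) and (563,285). The carrier is held at (400,330).

```bash
python3 - <<'E'
from h import *
d=np.load("P4.npz");p,M=d["p"],d["M"]
k=.7
for dz in (0,20):
    P=(p+[0,0,dz],M)
    S=np.array([ray("wrist",(u*k-.2,v*k-.2),30,P)[:2] for u,v in [(438.5,215),(369,256.5),(303,295.5)]])
    C=np.array([ray("wrist",(u*k-.2,v*k-.2),70,P)[:2] for u,v in [(470,103),(190,281)]])
    y=S[0]-S[2];c=C[0]-C[1]
    print("dz",dz,S.round(1).tolist(),np.linalg.norm(S[0]-S[1]).round(1),np.linalg.norm(S[1]-S[2]).round(1),"yaw",np.arctan2(-y[0],y[1]).round(3),"edge",np.linalg.norm(c).round(1),np.arctan2(-c[0],c[1]).round(3),C.round(1).tolist())
S=np.array([ray("top",uv,30)[:2] for uv in [(242.1,221.4),(265.9,223.9),(289.9,226.1)]]);y=S[0]-S[2]
print("top",S.round(1).tolist(),np.arctan2(-y[0],y[1]).round(3),np.linalg.norm(y))
t0=proj("wrist",[p])[0]/k;t1=proj("wrist",[p+M@[0,0,-20]])[0]/k;print(t0,t1)
go(0,0,0)
E
```

```text
dz 0 [[502.3, 47.1], [491.2, -26.5], [479.7, -99.3]] 74.4 73.7 yaw -0.154 edge 275.2 -0.146 [[445.5, 119.4], [405.5, -153.0]]
dz 20 [[504.6, 47.4], [492.9, -29.6], [480.9, -105.9]] 77.9 77.2 yaw -0.154 edge 289.7 -0.146 [[445.0, 123.5], [402.9, -163.1]]
top [[499.3, 46.2], [488.1, -27.1], [477.9, -100.9]] -0.145 148.63691580979753
[397.76346553 341.49196059] [397.4946918  357.46519397]
units [ 19.92 -16.06  12.28] ang 2.452 p [511.3  -5.5 246.2] j6 -0.96 t 8.4
```

```bash
python3 - <<'E'
from h import *
go(502.8,47.2,52,2.59)
E
```

```text
units [2.01 1.75 9.71] ang 2.452 p [511.3  -5.5 246.2] twist -1.72 half-turn alt 37.55 units after twist [1.75 2.01 9.71] after alt [-1.75 -2.01  9.71] j6 -0.96 t 8.4
```

```bash
python3 -m creep '[{"linear":[0,0,0],"twist":-0.86},{"linear":[0,0,0],"twist":-0.86},{"linear":[0.58,0.67,0.8],"twist":0},{"linear":[0.58,0.67,0.9],"twist":0},{"linear":[0.58,0.67,0.9],"twist":0},{"linear":[0,0,0.9],"twist":0},{"linear":[0,0,0.9],"twist":0},{"linear":[0,0,0.9],"twist":0},{"linear":[0,0,0.9],"twist":0},{"linear":[0,0,0.9],"twist":0},{"linear":[0,0,0.9],"twist":0},{"linear":[0,0,0.9],"twist":0},{"linear":[0,0,0.8],"twist":0},{"linear":[0,0,0],"twist":0},{"linear":[0,0,0],"twist":0}]' 0 20
python3 - <<'E'
from h import *
P=pose();im=camera("wrist");cv2.imwrite("pics/w5.png",im);crop(im,"pics/w5b.png",190,130,180,135,4.4)
np.savez("P5.npz",p=P[0],M=P[1])
p,M=P
for z in (30,): print([proj("wrist",[np.array(s+[z])])[0].round(1).tolist() for s in ([502.8,47.2],[491.6,-27.2])])
go(502.8,47.2,30)
E
```

```text
clock: 9.95
position: [502.4, 48.1, 51.6]
tcp_rot: [-0.0, 0.271, 0.962, -0.0]
wrist_force: [-0.2, -0.6, 0.5]
width: 0.165
finger_force: 20.0
[[278.6, 227.6], [188.5, 263.8]]
units [-0.02 -0.03  1.1 ] ang 2.592 p [502.8  47.9  52. ] j6 -1.0 t 10.0
```

View pics/w5b.png

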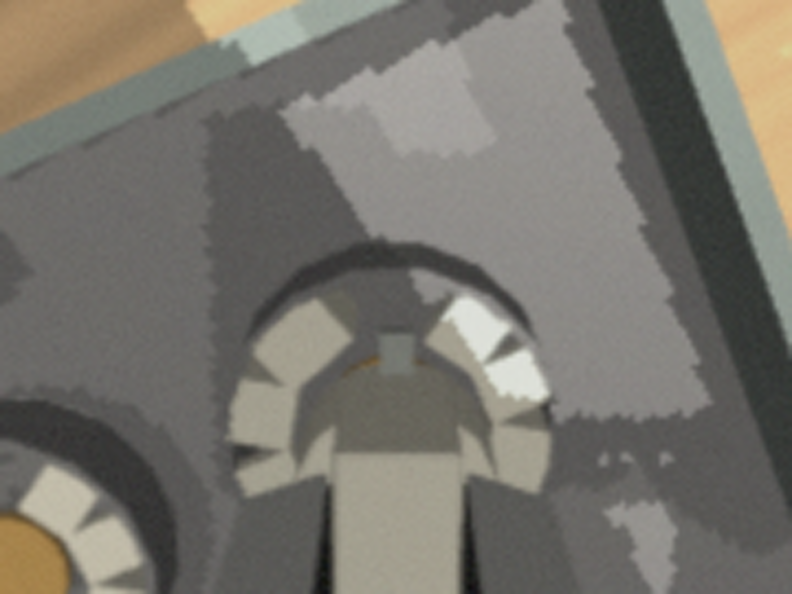

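```bash
python3 - <<'E'
from h import *
d=np.load("P5.npz");p,M=d["p"],d["M"]
def cr(q): return ((proj("wrist",[q],(p,M))[0]-[190,130]+.4)*4.4).round(0)
for off in (0,5):
  z0=-(10.4)
  f=lambda x,z,y=0: cr(p+M@np.array([x,y,10.4-z+off]))
  print(off,"lug bot",f(21,4),"lug top",f(21,9),"bar far top",f(17,52,8),f(17,52,-8),"bar far bot",f(17,24),"axis underside",f(0,0))
  print(" ring centre for socket under TCP", cr(np.array([p[0],p[1],30-off])), "1mm x:",cr(np.array([p[0],p[1],30-off])+M[:,0]))
E
```

```text
0 lug bot [395. 330.] lug top [395. 338.] bar far top [460. 457.] [329. 457.] bar far bot [395. 392.] axis underside [395. 451.]
 ring centre for socket under TCP [396. 430.] 1mm x: [396. 424.]
5 lug bot [395. 323.] lug top [395. 330.] bar far top [459. 444.] [331. 444.] bar far bot [395. 382.] axis underside [395. 442.]
 ring centre for socket under TCP [396. 421.] 1mm x: [396. 415.]
```

The ring centre is at crop (390,438) and the carrier axis is about 1 mm right and 1.5 mm up of it. I'll correct that and descend until the lugs are in the slots, watching the force.

```bash
python3 -m creep '[{"linear":[-0.07,-0.055,0],"twist":0},{"linear":[0,0,0.3],"twist":0},{"linear":[0,0,0.1],"twist":0},{"linear":[0,0,0.1],"twist":0},{"linear":[0,0,0.1],"twist":0},{"linear":[0,0,0],"twist":0}]' 0 25;
python3 -m creep '[{"linear":[0,0,0.1],"twist":0},{"linear":[0,0,0.1],"twist":0},{"linear":[0,0,0.05],"twist":0},{"linear":[0,0,0],"twist":0}]' 0 25;python3 -m creep '[{"linear":[0,0,0.1],"twist":0},{"linear":[0,0,0.1],"twist":0},{"linear":[0,0,0],"twist":0}]' 0 25
```

```text
clock: 10.6
position: [503.1, 45.8, 39.1]
tcp_rot: [-0.0, 0.272, 0.962, -0.0]
wrist_force: [0.6, 0.5, -2.0]
width: 0.166
finger_force: 25.0
clock: 11.0
position: [503.2, 45.8, 34.2]
tcp_rot: [-0.0, 0.272, 0.962, -0.0]
wrist_force: [-0.1, 0.5, -0.3]
width: 0.168
finger_force: 25.0
clock: 11.3
position: [503.4, 45.8, 30.3]
tcp_rot: [0.0, 0.272, 0.962, 0.0]
wrist_force: [-0.1, -0.7, 2.2]
width: 0.168
finger_force: 25.0
```

```bash
python3 -m creep '[{"linear":[0,0,0.1],"twist":0},{"linear":[0,0,0.1],"twist":0},{"linear":[0,0,0.1],"twist":0},{"linear":[0,0,0.1],"twist":0},{"linear":[0,0,0],"twist":0},{"linear":[0,0,0],"twist":0}]' 0 35;python3 -m creep '[{"linear":[0,0,0.07],"twist":0},{"linear":[0,0,0],"twist":0},{"linear":[0,0,0],"twist":0}]' 0 35
```

```text
clock: 11.9
position: [503.4, 45.8, 22.5]
tcp_rot: [0.0, 0.272, 0.962, 0.0]
wrist_force: [-1.2, -1.0, 4.7]
width: 0.171
finger_force: 35.0
clock: 12.2
position: [503.4, 45.8, 21.1]
tcp_rot: [0.0, 0.272, 0.962, 0.0]
wrist_force: [-0.6, -0.4, 5.2]
width: 0.169
finger_force: 35.0
```

```bash
python3 -m creep '[{"linear":[0,0,0.05],"twist":0},{"linear":[0,0,0],"twist":0},{"linear":[0,0,0],"twist":0}]' 0 35;python3 -m creep '[{"linear":[0,0,0.05],"twist":0},{"linear":[0,0,0],"twist":0},{"linear":[0,0,0],"twist":0}]' 0 35
```

```text
clock: 12.5
position: [503.4, 45.8, 20.3]
tcp_rot: [0.0, 0.272, 0.962, 0.0]
wrist_force: [-2.3, -0.7, 7.7]
width: 0.168
finger_force: 35.0
clock: 12.8
position: [503.6, 45.8, 20.1]
tcp_rot: [0.0, 0.272, 0.962, 0.0]
wrist_force: [-5.8, -0.1, 19.1]
width: 0.166
finger_force: 35.0
```

```bash
python3 -m creep '[{"linear":[0,0,-0.03],"twist":0},{"linear":[0,0,0],"twist":1},{"linear":[0,0,0],"twist":1},{"linear":[0,0,0],"twist":1},{"linear":[0,0,0],"twist":0}]' 0 35; python3 -m creep '[{"linear":[0,0,0],"twist":1},{"linear":[0,0,0],"twist":1},{"linear":[0,0,0],"twist":1},{"linear":[0,0,0],"twist":1},{"linear":[0,0,0],"twist":1},{"linear":[0,0,0],"twist":1},{"linear":[0,0,0],"twist":1},{"linear":[0,0,0],"twist":1},{"linear":[0,0,0],"twist":1},{"linear":[0,0,0],"twist":1},{"linear":[0,0,0],"twist":1},{"linear":[0,0,0],"twist":0.6},{"linear":[0,0,0],"twist":0},{"linear":[0,0,0],"twist":0}]' 0 35; python3 -c "
from h import *
go(503.4,45.8,20); print(sense()['torque'])"
```

```text
clock: 13.3
position: [503.8, 45.8, 20.3]
tcp_rot: [0.001, 0.386, 0.922, 0.0]
wrist_force: [-0.9, -0.7, 10.7]
width: 0.165
finger_force: 35.0
clock: 14.7
position: [503.3, 46.0, 20.2]
tcp_rot: [-0.0, 0.757, 0.653, 0.0]
wrist_force: [-4.7, 0.2, 13.8]
width: 0.167
finger_force: 35.0
units [-0.01  0.01  0.01] ang 1.423 p [503.3  46.   20.2] j6 0.17 t 14.7
[0.14278295 1.1424237  0.03379684]
```

```bash
python3 -m creep '[{"linear":[0,0,-0.1],"twist":0},{"linear":[0,0,-0.1],"twist":0},{"linear":[0,0,-0.1],"twist":0},{"linear":[0,0,0],"twist":0},{"linear":[0,0,0],"twist":0}]' 0 25;  python3 -m creep '[{"linear":[0,0,0],"twist":0},{"linear":[0,0,0],"twist":0},{"linear":[0,0,0],"twist":0},{"linear":[0,0,0],"twist":0},{"linear":[0,0,-0.5],"twist":0},{"linear":[0,0,-1],"twist":0},{"linear":[0,0,-1],"twist":0},{"linear":[0,0,-1],"twist":0},{"linear":[0,0,-1],"twist":0},{"linear":[0,0,0],"twist":0}]' 44 20
python3 - <<'E'
from h import *
P=pose();im=camera("wrist");cv2.imwrite("pics/w6.png",im);crop(im,"pics/w6b.png",180,110,200,200,3)
go(394,313,10.4)
E
```

```text
clock: 15.2
position: [503.1, 45.9, 25.4]
tcp_rot: [-0.0, 0.757, 0.653, -0.0]
wrist_force: [-0.3, 2.5, 0.7]
width: 0.164
finger_force: 25.0
clock: 16.2
position: [504.5, 45.9, 118.5]
tcp_rot: [0.002, 0.757, 0.653, 0.002]
wrist_force: [0.9, 0.3, -0.2]
width: 0.472
finger_force: 0.0
units [12.41 -7.41  5.3 ] ang 1.423 p [503.8  45.8 116.7] j6 0.17 t 16.2
```

```bash
python3 - <<'E'
from h import *
go(490.5,291.4,182,2.694)
E
```

```text
units [12.05 -2.45 -3.26] ang 1.423 p [503.8  45.8 116.7] twist -15.88 half-turn alt 23.39 units after twist [ 5.91 10.78 -3.26] after alt [ -5.91 -10.78  -3.26] j6 0.17 t 16.2
```

```bash
python3 -m creep '[{"linear":[0,0,-0.815],"twist":-0.993},{"linear":[0,0,-0.815],"twist":-0.993},{"linear":[0,0,-0.815],"twist":-0.993},{"linear":[0,0,-0.815],"twist":-0.993},{"linear":[0,0,0],"twist":-0.993},{"linear":[0,0,0],"twist":-0.993},{"linear":[0,0,0],"twist":-0.993},{"linear":[0,0,0],"twist":-0.993},{"linear":[0,0,0],"twist":-0.993},{"linear":[0,0,0],"twist":-0.993},{"linear":[0,0,0],"twist":-0.993},{"linear":[0,0,0],"twist":-0.993},{"linear":[0,0,0],"twist":-0.993},{"linear":[0,0,0],"twist":-0.993},{"linear":[0,0,0],"twist":-0.993},{"linear":[0,0,0],"twist":-0.993}]' 60 20; python3 -m creep '[{"linear":[0.537,0.98,0],"twist":0},{"linear":[0.537,0.98,0],"twist":0},{"linear":[0.537,0.98,0],"twist":0},{"linear":[0.537,0.98,0],"twist":0},{"linear":[0.537,0.98,0],"twist":0},{"linear":[0.537,0.98,0],"twist":0},{"linear":[0.537,0.98,0],"twist":0},{"linear":[0.537,0.98,0],"twist":0},{"linear":[0.537,0.98,0],"twist":0},{"linear":[0.537,0.98,0],"twist":0},{"linear":[0.537,0.98,0],"twist":0},{"linear":[0,0,0],"twist":0},{"linear":[0,0,0],"twist":0},{"linear":[0,0,0],"twist":0}]' 60 20
cat > match.py <<'E'
from h import *
P=pose();im=camera("wrist");cv2.imwrite("pics/w7.png",im);np.savez("P7.npz",p=P[0],M=P[1])
ref=cv2.imread("pics/w1.png");print(P[0].round(1))
for n,(u,v,w,h) in {"C":(243,80,36,46),"B":(250,160,34,52),"A":(290,250,30,52),"green":(322,190,40,46)}.items():
    r=cv2.matchTemplate(im[max(v-60,0):v+h+60,u-60:u+w+60],ref[v:v+h,u:u+w],cv2.TM_CCOEFF_NORMED);_,m,_,l=cv2.minMaxLoc(r);print(n,round(m,3),l[0]-60,l[1]-min(60,v))
E
python3 match.py
```

```text
clock: 17.85
position: [502.8, 45.8, 179.6]
tcp_rot: [-0.001, 0.22, 0.975, -0.0]
wrist_force: [0.4, 0.7, 0.5]
width: 0.64
finger_force: 0.0
clock: 19.25
position: [489.9, 290.5, 180.3]
tcp_rot: [-0.0, 0.222, 0.975, -0.0]
wrist_force: [0.2, -0.1, -0.1]
width: 0.64
finger_force: 0.0
[489.9 290.5 180.3]
C 0.995 1 0
B 0.549 -27 -19
A 0.989 1 1
green 0.987 1 1
```

A and C are unmoved, since the template matches agree within 1 px. Next is C.

```bash
python3 - <<'E'
from h import *
go(398,313.3,10.4,2.265)
E
```

```text
units [ 4.64 -0.96  8.51] ang 2.694 p [490.  290.5 180.5] twist 5.36 half-turn alt -33.91 units after twist [ 3.82 -2.8   8.51] after alt [-3.82  2.8   8.51] j6 -0.65 t 19.3
```

```bash
python3 -m creep '[{"linear":[0,0,0],"twist":0.9},{"linear":[0,0,0],"twist":0.9},{"linear":[0,0,0],"twist":0.9},{"linear":[0,0,0],"twist":0.9},{"linear":[0,0,0],"twist":0.9},{"linear":[0,0,0],"twist":0.86},{"linear":[0.764,-0.56,0],"twist":0},{"linear":[0.764,-0.56,0],"twist":0},{"linear":[0.764,-0.56,0.7],"twist":0},{"linear":[0.764,-0.56,0.7],"twist":0},{"linear":[0.764,-0.56,0.7],"twist":0},{"linear":[0,0,0.8],"twist":0},{"linear":[0,0,0.8],"twist":0},{"linear":[0,0,0.8],"twist":0},{"linear":[0,0,0.8],"twist":0},{"linear":[0,0,0.8],"twist":0},{"linear":[0,0,0.8],"twist":0},{"linear":[0,0,0.8],"twist":0},{"linear":[0,0,0.8],"twist":0},{"linear":[0,0,0],"twist":0}]' 60 20;python3 -m creep '[{"linear":[0,0,0],"twist":0}]' 60 20;
```

```text
clock: 21.3
position: [397.3, 312.9, 9.2]
tcp_rot: [-0.001, 0.424, 0.905, -0.001]
wrist_force: [0.2, -0.3, 0.1]
width: 0.638
finger_force: 0.0
clock: 21.4
position: [398.3, 313.8, 11.2]
tcp_rot: [0.0, 0.424, 0.905, 0.0]
wrist_force: [-0.1, -0.2, -0.5]
width: 0.64
finger_force: 0.0
```

```bash
python3 -m creep '[{"linear":[0,0,0],"twist":0},{"linear":[0,0,0],"twist":0},{"linear":[0,0,0],"twist":0},{"linear":[0,0,0],"twist":0},{"linear":[0,0,0],"twist":0},{"linear":[0,0,0],"twist":0},{"linear":[0,0,0],"twist":0}]' 0 25; python3 -m creep '[{"linear":[0,0,-0.5],"twist":0},{"linear":[0,0,-1],"twist":-0.8},{"linear":[0,0,-1],"twist":-0.8},{"linear":[0,0,-1],"twist":-0.8},{"linear":[0,0,-1],"twist":-0.8},{"linear":[0,0,-1],"twist":-0.8},{"linear":[0,0,-0.5],"twist":0},{"linear":[0,0,0],"twist":0},{"linear":[0,0,0],"twist":0}]' 0 25; python3 - <<'E'
from h import *
go(492.1,-28.4,51,2.59);print(sense()["width"])
E
```

```text
clock: 22.1
position: [398.0, 314.1, 10.7]
tcp_rot: [-0.0, 0.424, 0.906, -0.0]
wrist_force: [-1.2, -0.4, -1.1]
width: 0.165
finger_force: 25.0
clock: 23.0
position: [397.8, 314.0, 130.2]
tcp_rot: [-0.0, 0.275, 0.961, -0.0]
wrist_force: [-0.3, -0.2, -1.5]
width: 0.167
finger_force: 25.0
units [-13.06 -12.03   3.96] ang 2.584 p [397.8 314.  130.2] twist -0.07 half-turn alt 39.2 units after twist [-12.99 -12.1    3.96] after alt [12.99 12.1   3.96] j6 -0.42 t 23.0
0.16702348502997227
```

```bash
python3 -m creep '[{"linear":[-0.928,-0.864,0],"twist":-0.07},{"linear":[-0.928,-0.864,0],"twist":0},{"linear":[-0.928,-0.864,0],"twist":0},{"linear":[-0.928,-0.864,0],"twist":0},{"linear":[-0.928,-0.864,0],"twist":0},{"linear":[-0.928,-0.864,0],"twist":0},{"linear":[-0.928,-0.864,0],"twist":0},{"linear":[-0.928,-0.864,0],"twist":0},{"linear":[-0.928,-0.864,0],"twist":0},{"linear":[-0.928,-0.864,0],"twist":0},{"linear":[-0.928,-0.864,0],"twist":0},{"linear":[-0.928,-0.864,0],"twist":0},{"linear":[-0.928,-0.864,0],"twist":0},{"linear":[-0.928,-0.864,0.4],"twist":0},{"linear":[0,0,0.9],"twist":0},{"linear":[0,0,0.9],"twist":0},{"linear":[0,0,0.9],"twist":0},{"linear":[0,0,0.8],"twist":0},{"linear":[0,0,0],"twist":0},{"linear":[0,0,0],"twist":0}]' 0 25
python3 - <<'E'
from h import *
P=pose();im=camera("wrist");cv2.imwrite("pics/w8.png",im);crop(im,"pics/w8b.png",190,130,180,135,4.4)
np.savez("P8.npz",p=P[0],M=P[1])
p,M=P
def cr(q): return ((proj("wrist",[q],(p,M))[0]-[190,130]+.4)*4.4).round(0)
print("ring under TCP",cr(np.array([p[0],p[1],29.])),"lug bot",cr(p+M@[21,0,7.4]),"bar",cr(p+M@[17,8,10.4-51]),cr(p+M@[17,-8,10.4-51]))
go(492.1,-28.4,51,2.59)
E
```

```text
clock: 25.0
position: [492.5, -28.0, 52.5]
tcp_rot: [-0.001, 0.272, 0.962, -0.0]
wrist_force: [-0.6, 1.1, -1.3]
width: 0.168
finger_force: 25.0
ring under TCP [396. 427.] lug bot [395. 329.] bar [460. 454.] [329. 454.]
units [ 0.02 -0.04  0.1 ] ang 2.591 p [492.9 -28.   53. ] twist 0.01 half-turn alt -39.26 units after twist [ 0.02 -0.04  0.1 ] after alt [-0.02  0.04  0.1 ] j6 -1.15 t 25.1
```

View pics/w8b.png

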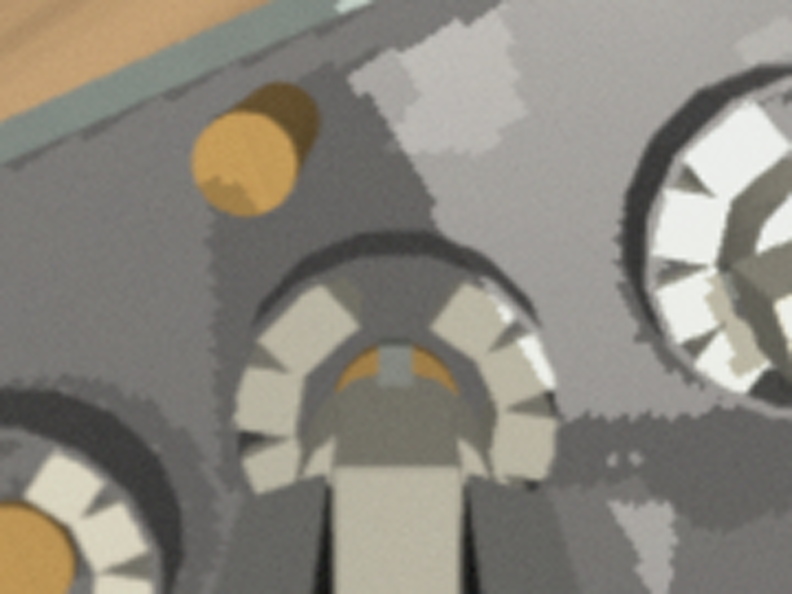

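The socket ring is at (396,427). The lug at (396,366) sits 12 px lower than last time, so this carrier is held 2 mm back along -x. I'll shift +2 mm along tool x and insert.

```bash
python3 -m creep '[{"linear":[0.1,-0.015,0],"twist":0},{"linear":[0,0,0.3],"twist":0},{"linear":[0,0,0.2],"twist":0},{"linear":[0,0,0.2],"twist":0},{"linear":[0,0,0.15],"twist":0},{"linear":[0,0,0.1],"twist":0},{"linear":[0,0,0.1],"twist":0},{"linear":[0,0,0],"twist":0}]' 0 35;python3 -m creep '[{"linear":[0,0,0.1],"twist":0},{"linear":[0,0,0.1],"twist":0},{"linear":[0,0,0.1],"twist":0},{"linear":[0,0,0],"twist":0},{"linear":[0,0,0],"twist":0}]' 0 35
```

```text
clock: 25.85
position: [491.0, -27.2, 31.6]
tcp_rot: [-0.0, 0.272, 0.962, -0.0]
wrist_force: [-0.4, 1.0, 0.9]
width: 0.168
finger_force: 35.0
clock: 26.35
position: [491.1, -27.2, 25.9]
tcp_rot: [0.0, 0.272, 0.962, 0.0]
wrist_force: [-0.8, 0.1, 2.5]
width: 0.165
finger_force: 35.0
```

```bash
python3 -m creep '[{"linear":[0,0,0.1],"twist":0},{"linear":[0,0,0.1],"twist":0},{"linear":[0,0,0.06],"twist":0},{"linear":[0,0,0],"twist":0},{"linear":[0,0,0],"twist":0}]' 0 35;python3 -m creep '[{"linear":[0,0,0.05],"twist":0},{"linear":[0,0,0],"twist":0},{"linear":[0,0,0],"twist":0}]' 0 35
```

```text
clock: 26.85
position: [491.1, -27.2, 20.6]
tcp_rot: [0.0, 0.272, 0.962, 0.0]
wrist_force: [-1.0, -0.9, 5.9]
width: 0.165
finger_force: 35.0
clock: 27.15
position: [491.3, -27.3, 20.4]
tcp_rot: [0.0, 0.272, 0.962, 0.0]
wrist_force: [-6.0, -0.2, 18.3]
width: 0.171
finger_force: 35.0
```

```bash
python3 -m creep '[{"linear":[0,0,-0.03],"twist":0},{"linear":[0,0.008,0],"twist":1},{"linear":[0,0.008,0],"twist":1},{"linear":[0,0.008,0],"twist":1},{"linear":[0,0.008,0],"twist":1},{"linear":[0,0.008,0],"twist":1},{"linear":[0,0.008,0],"twist":1},{"linear":[0,0.008,0],"twist":1},{"linear":[0,0.008,0],"twist":1},{"linear":[0,0.008,0],"twist":1},{"linear":[0,0.008,0],"twist":1},{"linear":[0,0.008,0],"twist":1},{"linear":[0,0.008,0],"twist":1},{"linear":[0,0.008,0],"twist":1},{"linear":[0,0.008,0],"twist":1},{"linear":[0,0,0],"twist":0.6},{"linear":[0,0,0],"twist":0},{"linear":[0,0,0],"twist":0}]' 0 35; python3 -c "
from h import *
go(503.4,45.8,20); print(sense()['torque'])";python3 -m creep '[{"linear":[0,0,-0.1],"twist":0},{"linear":[0,0,-0.1],"twist":0},{"linear":[0,0,-0.05],"twist":0},{"linear":[0,0,0],"twist":0},{"linear":[0,0,0],"twist":0}]' 0 25;
```

```text
clock: 28.95
position: [492.5, -26.2, 20.5]
tcp_rot: [-0.0, 0.757, 0.653, -0.0]
wrist_force: [-7.2, 0.7, 13.6]
width: 0.162
finger_force: 35.0
units [3.64 0.01 0.02] ang 1.423 p [492.5 -26.2  20.5] j6 0.02 t 28.9
[-0.07324702  1.48589166  0.050834  ]
clock: 29.45
position: [492.5, -26.2, 25.1]
tcp_rot: [-0.0, 0.757, 0.653, -0.0]
wrist_force: [-5.8, -0.5, 5.9]
width: 0.169
finger_force: 25.0
```

```bash
python3 -m creep '[{"linear":[0,0,0],"twist":0},{"linear":[0,0,0],"twist":0},{"linear":[0,0,0],"twist":0},{"linear":[0,0,0],"twist":0},{"linear":[0,0,-0.5],"twist":0},{"linear":[0,0,-1],"twist":0},{"linear":[0,0,-1],"twist":0},{"linear":[0,0,-1],"twist":0},{"linear":[0,0,-1],"twist":0},{"linear":[0,0,0],"twist":0},{"linear":[0,0,0],"twist":0}]' 44 20
python3 - <<'E'
from h import *
P=pose();im=camera("wrist");cv2.imwrite("pics/w9.png",im);np.savez("P9.npz",p=P[0],M=P[1])
a=cv2.imread("pics/w6.png")
v=np.hstack([cv2.resize(i[100:300,190:370],None,fx=2.2,fy=2.2,interpolation=cv2.INTER_CUBIC) for i in (a,im)]);cv2.imwrite("pics/cmp.png",v)
go(490,290.5,180.5,2.694)
E
```

```text
clock: 30.55
position: [492.8, -26.2, 115.2]
tcp_rot: [0.0, 0.757, 0.653, 0.0]
wrist_force: [-0.2, -0.2, -1.2]
width: 0.468
finger_force: 0.0
units [15.64 -2.45 -3.3 ] ang 1.423 p [492.5 -26.1 114.6] twist -15.88 half-turn alt 23.39 units after twist [ 6.97 14.22 -3.3 ] after alt [ -6.97 -14.22  -3.3 ] j6 0.02 t 30.6
```

View pics/cmp.png

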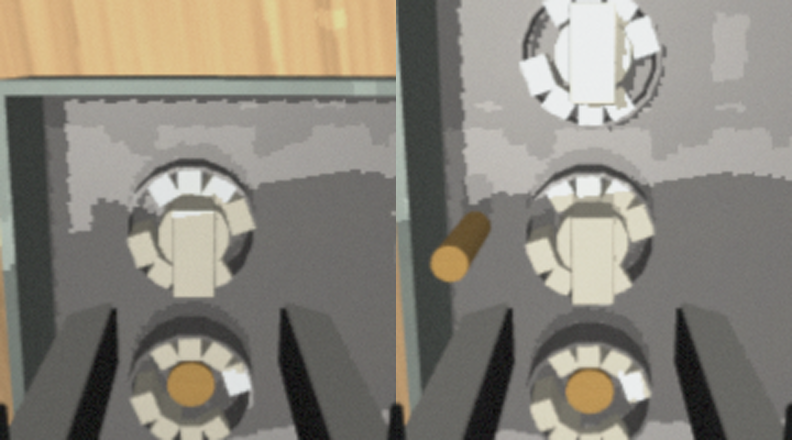

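Both carriers sit alike in their sockets, at (193,255) and (593,260), with their bars along the box's y, so they are locked. Now carrier A.

```bash
python3 -m creep '[{"linear":[0,0,-0.825],"twist":-0.993},{"linear":[0,0,-0.825],"twist":-0.993},{"linear":[0,0,-0.825],"twist":-0.993},{"linear":[0,0,-0.825],"twist":-0.993},{"linear":[0,0,0],"twist":-0.993},{"linear":[0,0,0],"twist":-0.993},{"linear":[0,0,0],"twist":-0.993},{"linear":[0,0,0],"twist":-0.993},{"linear":[0,0,0],"twist":-0.993},{"linear":[0,0,0],"twist":-0.993},{"linear":[0,0,0],"twist":-0.993},{"linear":[0,0,0],"twist":-0.993},{"linear":[0,0,0],"twist":-0.993},{"linear":[0,0,0],"twist":-0.993},{"linear":[0,0,0],"twist":-0.993},{"linear":[0,0,0],"twist":-0.993}]' 60 20; python3 -m creep '[{"linear":[0.465,0.948,0],"twist":0},{"linear":[0.465,0.948,0],"twist":0},{"linear":[0.465,0.948,0],"twist":0},{"linear":[0.465,0.948,0],"twist":0},{"linear":[0.465,0.948,0],"twist":0},{"linear":[0.465,0.948,0],"twist":0},{"linear":[0.465,0.948,0],"twist":0},{"linear":[0.465,0.948,0],"twist":0},{"linear":[0.465,0.948,0],"twist":0},{"linear":[0.465,0.948,0],"twist":0},{"linear":[0.465,0.948,0],"twist":0},{"linear":[0.465,0.948,0],"twist":0},{"linear":[0.465,0.948,0],"twist":0},{"linear":[0.465,0.948,0],"twist":0},{"linear":[0.465,0.948,0],"twist":0},{"linear":[0,0,0],"twist":0},{"linear":[0,0,0],"twist":0},{"linear":[0,0,0],"twist":0}]' 60 20
python3 match.py; python3 -c "
from h import *
go(600.7,271.1,10.4,2.67)"
```

```text
clock: 32.2
position: [492.4, -26.1, 180.0]
tcp_rot: [-0.001, 0.22, 0.975, -0.0]
wrist_force: [0.6, 0.4, 0.5]
width: 0.638
finger_force: 0.0
clock: 34.0
position: [490.0, 289.8, 180.6]
tcp_rot: [-0.0, 0.222, 0.975, -0.0]
wrist_force: [0.2, 0.2, -0.1]
width: 0.639
finger_force: 0.0
[490.  289.8 180.6]
C 0.464 -58 -9
B 0.547 -60 -40
A 0.965 2 0
green 0.992 2 0
units [-5.39  1.56  8.52] ang 2.693 p [490.1 289.8 180.9] twist 0.29 half-turn alt -38.98 units after twist [-5.35  1.68  8.52] after alt [ 5.35 -1.68  8.52] j6 -0.65 t 34.0
```

```bash
python3 -m creep '[{"linear":[0,0,0],"twist":0.29},{"linear":[-0.764,0.24,0],"twist":0},{"linear":[-0.764,0.24,0],"twist":0},{"linear":[-0.764,0.24,0],"twist":0},{"linear":[-0.764,0.24,0],"twist":0},{"linear":[-0.764,0.24,0],"twist":0},{"linear":[-0.764,0.24,0.8],"twist":0},{"linear":[-0.764,0.24,0.8],"twist":0},{"linear":[0,0,0.8],"twist":0},{"linear":[0,0,0.8],"twist":0},{"linear":[0,0,0.8],"twist":0},{"linear":[0,0,0.8],"twist":0},{"linear":[0,0,0.8],"twist":0},{"linear":[0,0,0.8],"twist":0},{"linear":[0,0,0.8],"twist":0},{"linear":[0,0,0.8],"twist":0},{"linear":[0,0,0.5],"twist":0},{"linear":[0,0,0],"twist":0},{"linear":[0,0,0],"twist":0}]' 60 20;python3 -m creep '[{"linear":[0,0,0],"twist":0},{"linear":[0,0,0],"twist":0},{"linear":[0,0,0],"twist":0},{"linear":[0,0,0],"twist":0},{"linear":[0,0,0],"twist":0},{"linear":[0,0,0],"twist":0},{"linear":[0,0,0],"twist":0}]' 0 25
```

```text
clock: 35.95
position: [600.9, 272.1, 11.4]
tcp_rot: [0.0, 0.233, 0.972, 0.0]
wrist_force: [-0.2, 0.7, 0.9]
width: 0.637
finger_force: 0.0
clock: 36.65
position: [600.6, 272.0, 11.2]
tcp_rot: [0.0, 0.233, 0.972, -0.0]
wrist_force: [-0.0, 0.1, 0.3]
width: 0.165
finger_force: 25.0
```

```bash
python3 -m creep '[{"linear":[0,0,-0.5],"twist":0},{"linear":[0,0,-1],"twist":0.5},{"linear":[0,0,-1],"twist":0.5},{"linear":[0,0,-1],"twist":0},{"linear":[0,0,-1],"twist":0},{"linear":[0,0,-1],"twist":0},{"linear":[0,0,-0.5],"twist":0},{"linear":[0,0,0],"twist":0},{"linear":[0,0,0],"twist":0}]' 0 25; python3 - <<'E'
from h import *
go(480.9,200,130,2.59);go(480.9,-102.5,52,2.59);print(sense()["width"])
E
```

```text
clock: 37.55
position: [600.4, 271.9, 130.4]
tcp_rot: [-0.0, 0.272, 0.962, -0.0]
wrist_force: [0.9, 0.1, -0.5]
width: 0.168
finger_force: 25.0
units [ 3.21 -6.19  0.03] ang 2.591 p [600.4 271.9 130.4] twist 0.01 half-turn alt -39.26 units after twist [ 3.2  -6.19  0.03] after alt [-3.2   6.19  0.03] j6 -0.65 t 37.5
units [ -4.71 -19.08   3.93] ang 2.591 p [600.4 271.9 130.4] twist 0.01 half-turn alt -39.26 units after twist [ -4.73 -19.07   3.93] after alt [ 4.73 19.07  3.93] j6 -0.65 t 37.5
0.16813920715685995
```

```bash
python3 -m creep '[{"linear":[0.457,-0.884,0],"twist":0},{"linear":[0.457,-0.884,0],"twist":0},{"linear":[0.457,-0.884,0],"twist":0},{"linear":[0.457,-0.884,0],"twist":0},{"linear":[0.457,-0.884,0],"twist":0},{"linear":[0.457,-0.884,0],"twist":0},{"linear":[0.457,-0.884,0],"twist":0},{"linear":[-0.609,-0.992,0],"twist":0},{"linear":[-0.609,-0.992,0],"twist":0},{"linear":[-0.609,-0.992,0],"twist":0},{"linear":[-0.609,-0.992,0],"twist":0},{"linear":[-0.609,-0.992,0],"twist":0},{"linear":[-0.609,-0.992,0],"twist":0},{"linear":[-0.609,-0.992,0],"twist":0},{"linear":[-0.609,-0.992,0],"twist":0},{"linear":[-0.609,-0.992,0],"twist":0},{"linear":[-0.609,-0.992,0],"twist":0},{"linear":[-0.609,-0.992,0],"twist":0},{"linear":[-0.609,-0.992,0],"twist":0},{"linear":[-0.609,-0.992,0],"twist":0}]' 0 25
python3 -m creep '[{"linear":[0,0,0.8],"twist":0},{"linear":[0,0,0.8],"twist":0},{"linear":[0,0,0.8],"twist":0},{"linear":[0,0,0.8],"twist":0},{"linear":[0,0,0.6],"twist":0},{"linear":[0,0,0],"twist":0},{"linear":[0,0,0],"twist":0}]' 0 25
python3 - <<'E'
from h import *
P=pose();im=camera("wrist");cv2.imwrite("pics/w10.png",im);np.savez("P10.npz",p=P[0],M=P[1])
a=cv2.imread("pics/w8.png")
S=lambda i:cv2.resize(i[130:265,190:370],None,fx=4.4,fy=4.4,interpolation=cv2.INTER_CUBIC)
a,b=S(a),S(im);cv2.imwrite("pics/w10b.png",b)
g=lambda i:cv2.cvtColor(i,cv2.COLOR_BGR2GRAY)
for n,(u,v,w,h) in {"lug+bar":(325,335,145,180),"ringL":(225,260,115,160),"ringR":(480,260,85,200)}.items():
    r=cv2.matchTemplate(g(b)[v-40:v+h+40,u-40:u+w+40],g(a)[v:v+h,u:u+w],cv2.TM_CCOEFF_NORMED);_,m,_,l=cv2.minMaxLoc(r);print(n,round(m,3),l[0]-40,l[1]-40)
go(480.9,-102.5,52,2.59)
E
```

```text
clock: 39.55
position: [480.8, -103.4, 130.1]
tcp_rot: [-0.001, 0.272, 0.962, 0.0]
wrist_force: [-0.2, 0.2, -0.4]
width: 0.17
finger_force: 25.0
clock: 40.25
position: [481.4, -102.6, 55.2]
tcp_rot: [-0.0, 0.272, 0.962, -0.0]
wrist_force: [-0.3, 0.4, -0.2]
width: 0.17
finger_force: 25.0
lug+bar 0.987 0 -5
ringL 0.993 3 -6
ringR 0.811 0 -4
units [ 0.04 -0.01  0.18] ang 2.591 p [ 481.6 -102.7   55.6] twist 0.01 half-turn alt -39.26 units after twist [ 0.04 -0.01  0.18] after alt [-0.04  0.01  0.18] j6 -1.3 t 40.3
```

Carrier and ring shifts match the previous case to within 1 px, so this carrier sits about 1.2 mm back. Inserting.

```bash
python3 -m creep '[{"linear":[0.06,-0.005,0],"twist":0},{"linear":[0,0,0.3],"twist":0},{"linear":[0,0,0.2],"twist":0},{"linear":[0,0,0.2],"twist":0},{"linear":[0,0,0.2],"twist":0},{"linear":[0,0,0.15],"twist":0},{"linear":[0,0,0.1],"twist":0},{"linear":[0,0,0],"twist":0}]' 0 35;python3 -m creep '[{"linear":[0,0,0.1],"twist":0},{"linear":[0,0,0.1],"twist":0},{"linear":[0,0,0.1],"twist":0},{"linear":[0,0,0.1],"twist":0},{"linear":[0,0,0],"twist":0},{"linear":[0,0,0],"twist":0}]' 0 35
```

```text
clock: 41.1
position: [480.3, -102.1, 32.0]
tcp_rot: [-0.0, 0.272, 0.962, 0.0]
wrist_force: [-1.9, 1.1, 1.7]
width: 0.167
finger_force: 35.0
clock: 41.7
position: [480.4, -102.1, 24.2]
tcp_rot: [0.0, 0.272, 0.962, -0.0]
wrist_force: [-0.5, -0.6, 5.4]
width: 0.168
finger_force: 35.0
```

```bash
python3 -m creep '[{"linear":[0,0,0.1],"twist":0},{"linear":[0,0,0.05],"twist":0},{"linear":[0,0,0],"twist":0},{"linear":[0,0,0],"twist":0}]' 0 35;python3 -m creep '[{"linear":[0,0,0.03],"twist":0},{"linear":[0,0,0],"twist":0},{"linear":[0,0,0],"twist":0}]' 0 35
```

```text
clock: 42.1
position: [480.4, -102.1, 21.4]
tcp_rot: [0.0, 0.272, 0.962, -0.0]
wrist_force: [-1.9, 1.0, 7.3]
width: 0.167
finger_force: 35.0
clock: 42.4
position: [480.5, -102.1, 21.0]
tcp_rot: [0.0, 0.272, 0.962, -0.0]
wrist_force: [-2.7, 0.5, 9.9]
width: 0.168
finger_force: 35.0
```

```bash
python3 -m creep '[{"linear":[0,0.005,0],"twist":1},{"linear":[0,0.005,0],"twist":1},{"linear":[0,0.005,0],"twist":1},{"linear":[0,0.005,0],"twist":1},{"linear":[0,0.005,0],"twist":1},{"linear":[0,0.005,0],"twist":1},{"linear":[0,0.005,0],"twist":1},{"linear":[0,0.005,0],"twist":1},{"linear":[0,0.005,0],"twist":1},{"linear":[0,0.005,0],"twist":1},{"linear":[0,0.005,0],"twist":1},{"linear":[0,0.005,0],"twist":1},{"linear":[0,0.005,0],"twist":1},{"linear":[0,0.005,0],"twist":1},{"linear":[0,0,0],"twist":0.6},{"linear":[0,0,0],"twist":0},{"linear":[0,0,0],"twist":0}]' 0 35; python3 -m creep '[{"linear":[0,0,-0.1],"twist":0},{"linear":[0,0,-0.1],"twist":0},{"linear":[0,0,-0.05],"twist":0},{"linear":[0,0,0],"twist":0},{"linear":[0,0,0],"twist":0}]' 0 25;  python3 -m creep '[{"linear":[0,0,0],"twist":0},{"linear":[0,0,0],"twist":0},{"linear":[0,0,0],"twist":0},{"linear":[0,0,0],"twist":0},{"linear":[0,0,-0.5],"twist":0},{"linear":[0,0,-1],"twist":0},{"linear":[0,0,-1],"twist":0},{"linear":[0,0,-1],"twist":0},{"linear":[0,0,-1],"twist":0},{"linear":[0,0,-1],"twist":0},{"linear":[0,0,-1],"twist":0},{"linear":[0,0,-1],"twist":0},{"linear":[0,0,0],"twist":0},{"linear":[0,0,0],"twist":0}]' 44 20
```

```text
clock: 44.1
position: [481.2, -101.3, 21.0]
tcp_rot: [-0.0, 0.757, 0.653, -0.0]
wrist_force: [-6.6, 1.5, 12.8]
width: 0.169
finger_force: 35.0
clock: 44.6
position: [481.2, -101.4, 25.5]
tcp_rot: [-0.0, 0.757, 0.653, -0.0]
wrist_force: [-5.4, 2.1, 5.3]
width: 0.164
finger_force: 25.0
clock: 46.0
position: [481.4, -101.4, 175.5]
tcp_rot: [0.0, 0.757, 0.653, 0.0]
wrist_force: [0.3, 0.6, -0.3]
width: 0.468
finger_force: 0.0
```

```bash
python3 -m creep '[{"linear":[0,0,1],"twist":0},{"linear":[0,0,1],"twist":0},{"linear":[0,0,1],"twist":0},{"linear":[0,0,0],"twist":0},{"linear":[0,0,0],"twist":0}]' 44 20
python3 - <<'E'
from h import *
P=pose();im=camera("wrist");cv2.imwrite("pics/w11.png",im);print(P[0].round(1),np.load("P9.npz")["p"].round(1))
a=cv2.imread("pics/w9.png")
S=lambda i:cv2.resize(cv2.cvtColor(i[100:300,190:370],cv2.COLOR_BGR2GRAY),None,fx=4.4,fy=4.4,interpolation=cv2.INTER_CUBIC)
a,b=S(a),S(im)
for n,(u,v,w,h) in {"bar":(342,420,104,200),"ringL":(255,340,75,220),"ringR":(455,340,75,220),"ringTop":(330,335,130,75)}.items():
    r=cv2.matchTemplate(b[v-40:v+h+40,u-40:u+w+40],a[v:v+h,u:u+w],cv2.TM_CCOEFF_NORMED);_,m,_,l=cv2.minMaxLoc(r);print(n,round(m,3),l[0]-40,l[1]-40)
a2=cv2.imread("pics/w6.png");a2=S(a2)
for n,(u,v,w,h) in {"bar0":(342,410,104,200),"ringL0":(255,325,75,220)}.items():
    r=cv2.matchTemplate(b[v-40:v+h+40,u-40:u+w+40],a2[v:v+h,u:u+w],cv2.TM_CCOEFF_NORMED);_,m,_,l=cv2.minMaxLoc(r);print(n,round(m,3),l[0]-40,l[1]-40)
# screwdriver guess, in top picture
print(ray("top",(360,241),62),ray("top",(360,238),112))
E
```

```text
clock: 46.5
position: [481.2, -101.4, 115.4]
tcp_rot: [-0.001, 0.757, 0.653, -0.0]
wrist_force: [-0.1, 0.5, 0.4]
width: 0.469
finger_force: 0.0
[ 481.2 -101.4  115.4] [492.8 -26.2 115.2]
bar 0.984 2 -4
ringL 0.872 2 -5
ringR 0.96 3 -5
ringTop 0.904 2 -4
bar0 0.975 9 11
ringL0 0.848 7 7
[ 417.3205341  -307.48465237   62.        ] [ 419.10391329 -298.92199125  112.        ]
```

All three carriers show the same height and angle by template match. Now the cover: up, behind it, and down, with the fingers shut.

```bash
python3 -m creep '[{"linear":[0,0,-0.944],"twist":0},{"linear":[0,0,-0.944],"twist":0},{"linear":[0,0,-0.944],"twist":0},{"linear":[0,0,-0.944],"twist":0},{"linear":[0,0,-0.944],"twist":0},{"linear":[0,0,-0.944],"twist":0},{"linear":[0,0,-0.944],"twist":0},{"linear":[0,0,-0.944],"twist":0},{"linear":[0,0,-0.944],"twist":0},{"linear":[0.8,0.917,0],"twist":0},{"linear":[0.8,0.917,0],"twist":0},{"linear":[0.8,0.917,0],"twist":0},{"linear":[0.8,0.917,0],"twist":0},{"linear":[0.8,0.917,0],"twist":0},{"linear":[0.8,0.917,0],"twist":0},{"linear":[0.8,0.917,0],"twist":0},{"linear":[0.8,0.917,0],"twist":0},{"linear":[0.8,0.917,0],"twist":0},{"linear":[0,0,0],"twist":0}]' 0 20
python3 -m creep '[{"linear":[0,0,0.98],"twist":0},{"linear":[0,0,0.98],"twist":0},{"linear":[0,0,0.98],"twist":0},{"linear":[0,0,0.98],"twist":0},{"linear":[0,0,0],"twist":0}]' 0 20
cat >> h.py <<'E'
B0=np.array([512.1,-31.3]);bx=np.array([np.cos(.15),-np.sin(.15)]);by=np.array([np.sin(.15),np.cos(.15)])
def box():
    p,M=pose();d=p[:2]-B0;print("box",round(d@bx,1),round(d@by,1),"z",round(p[2],1),"F",np.round(sense()["wrist_force"],1))
E
python3 -c "
from h import *
box();go(0,0,0)"
```

```text
clock: 48.45
position: [667.1, 18.2, 285.2]
tcp_rot: [-0.0, 0.757, 0.654, 0.0]
wrist_force: [0.5, -0.0, -0.5]
width: 0.006
finger_force: 0.0
clock: 48.95
position: [664.8, 16.4, 205.4]
tcp_rot: [-0.001, 0.757, 0.653, -0.001]
wrist_force: [0.2, -0.3, 0.5]
width: 0.008
finger_force: 0.0
box 143.8 69.9 z 205.4 F [ 0.2 -0.3  0.5]
units [ -5.7  -32.72  10.38] ang 1.423 p [664.8  16.4 205.4] j6 0.12 t 49.0
```

```bash
python3 -m creep '[{"linear":[0,-0.5,0],"twist":0},{"linear":[0,-0.4,0],"twist":0},{"linear":[0,-0.35,0],"twist":0},{"linear":[0,-0.35,0],"twist":0},{"linear":[0,-0.35,0],"twist":0},{"linear":[0,-0.4,0],"twist":0},{"linear":[0,-0.4,0],"twist":0}]' 0 20
python3 -m creep '[{"linear":[0,-0.55,0.11],"twist":0},{"linear":[0,-0.55,0.11],"twist":0},{"linear":[0,-0.55,0.11],"twist":0},{"linear":[0,-0.55,0.11],"twist":0},{"linear":[0,-0.49,0.275],"twist":0},{"linear":[0,-0.49,0.275],"twist":0},{"linear":[0,-0.49,0.275],"twist":0},{"linear":[0,-0.49,0.275],"twist":0}]' 0 20
python3 -c "
from h import *
box()"
```

```text
clock: 49.65
position: [610.8, 24.9, 207.1]
tcp_rot: [-0.0, 0.757, 0.653, -0.0]
wrist_force: [3.1, -0.6, 1.9]
width: 0.004
finger_force: 1.5
clock: 50.45
position: [528.2, 37.2, 175.8]
tcp_rot: [-0.0, 0.757, 0.653, -0.0]
wrist_force: [2.4, -0.3, -1.1]
width: 0.005
finger_force: 1.0
box 5.6 70.2 z 175.8 F [ 2.4 -0.3 -1.1]
```

```bash
python3 -m creep '[{"linear":[0,-0.39,0.4],"twist":0},{"linear":[0,-0.39,0.4],"twist":0},{"linear":[0,-0.39,0.4],"twist":0},{"linear":[0,-0.39,0.4],"twist":0},{"linear":[0,-0.255,0.5],"twist":0},{"linear":[0,-0.255,0.5],"twist":0},{"linear":[0,-0.255,0.5],"twist":0},{"linear":[0,-0.255,0.5],"twist":0},{"linear":[0,0,0],"twist":0}]' 0 20
python3 -m creep '[{"linear":[0,-0.1,0.45],"twist":0},{"linear":[0,-0.1,0.45],"twist":0},{"linear":[0,-0.05,0.4],"twist":0},{"linear":[0,0,0.3],"twist":0},{"linear":[0,0,0],"twist":0}]' 0 20
python3 -c "
from h import *
box()"
```

```text
clock: 51.35
position: [476.9, 44.7, 102.7]
tcp_rot: [-0.001, 0.757, 0.653, -0.001]
wrist_force: [-0.0, 0.4, 0.9]
width: 0.004
finger_force: 0.0
clock: 51.85
position: [472.9, 45.3, 71.3]
tcp_rot: [-0.0, 0.757, 0.653, -0.001]
wrist_force: [-0.0, 0.8, -0.0]
width: 0.003
finger_force: 0.0
box -50.2 69.9 z 71.3 F [-0.   0.8 -0. ]
```

```bash
python3 -m creep '[{"linear":[0,0,0.15],"twist":0},{"linear":[0,0,0.1],"twist":0},{"linear":[0,0,0.1],"twist":0},{"linear":[0,0,0],"twist":0}]' 0 20
python3 -m creep '[{"linear":[0,0,0.1],"twist":0},{"linear":[0,0,0.05],"twist":0},{"linear":[0,0,0],"twist":0}]' 0 20
```

```text
clock: 52.25
position: [473.3, 45.4, 65.1]
tcp_rot: [0.0, 0.757, 0.653, 0.0]
wrist_force: [-0.5, -0.2, -0.5]
width: 0.007
finger_force: 0.0
clock: 52.55
position: [473.2, 45.4, 62.1]
tcp_rot: [-0.0, 0.757, 0.653, -0.0]
wrist_force: [0.7, -1.5, 0.5]
width: 0.007
finger_force: 0.0
```

```bash
python3 -m creep '[{"linear":[0,0,0.1],"twist":0},{"linear":[0,0,0.05],"twist":0},{"linear":[0,0,0],"twist":0}]' 0 20
python3 -m creep '[{"linear":[0,0,0.05],"twist":0},{"linear":[0,0,0.05],"twist":0},{"linear":[0,0,0],"twist":0}]' 0 20; python3 - <<'E'
from h import *
im=camera("wrist");cv2.imwrite("pics/w12.png",im);t=camera("top");cv2.imwrite("pics/top1.png",t)
im=cv2.resize(im,None,fx=1,fy=1);cv2.imwrite("pics/v12.png",np.hstack([cv2.resize(im,(480,360)),cv2.resize(t[120:270,190:323],(319,360))]))
E
```

```text
clock: 52.85
position: [473.2, 45.4, 59.1]
tcp_rot: [-0.0, 0.757, 0.653, -0.0]
wrist_force: [-0.0, 0.1, -0.5]
width: 0.004
finger_force: 0.0
clock: 53.15
position: [473.2, 45.4, 57.1]
tcp_rot: [-0.0, 0.757, 0.653, -0.0]
wrist_force: [0.3, -0.3, 0.1]
width: 0.007
finger_force: 0.0
```

View pics/v12.png

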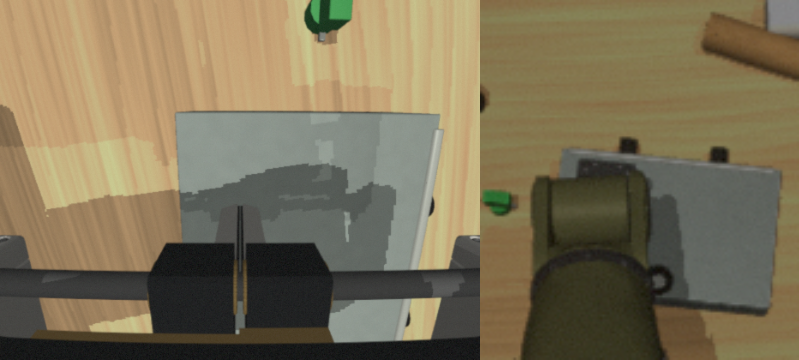

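The cover is shut: in the top view it lies over the box, with the collar at (658,280) in the right half. I'll press lightly to make sure it is level, then go for the driver.

```bash
python3 -m creep '[{"linear":[0,0,0.05],"twist":0},{"linear":[0,0,0.05],"twist":0},{"linear":[0,0,0],"twist":0}]' 0 20;python3 -m creep '[{"linear":[0,0,0.05],"twist":0},{"linear":[0,0,0.05],"twist":0},{"linear":[0,0,0],"twist":0}]' 0 20; python3 - <<'E'
from h import *
t=cv2.imread("pics/top1.png")
print(ray("top",(264.2,236.7),96).round(1))
t0=cv2.imread("pics/top0.png")
crop(t0,"pics/drv_top.png",335,215,50,50,8)
print(proj("top",[[440.9,-20.6,98]]))
E
```

```text
clock: 53.55
position: [473.3, 45.4, 55.2]
tcp_rot: [0.0, 0.757, 0.653, -0.0]
wrist_force: [-0.0, 0.6, 0.3]
width: 0.005
finger_force: 0.0
clock: 53.85
position: [473.4, 45.4, 54.9]
tcp_rot: [0.0, 0.757, 0.653, 0.0]
wrist_force: [-11.7, 0.4, 26.6]
width: 0.006
finger_force: 12.8
[438.  -20.3  96. ]
[[264.26588921 235.62554772]]
```

The cover is pressed level, with contact at 26 N. Next is a look at the driver.

```bash
python3 -m creep '[{"linear":[0,0,-0.2],"twist":0},{"linear":[0,0,-0.95],"twist":0},{"linear":[0,0,-0.95],"twist":0},{"linear":[0,0,-0.95],"twist":0},{"linear":[0,0,-0.95],"twist":0},{"linear":[0,0,-0.95],"twist":0},{"linear":[0,0,-0.95],"twist":0},{"linear":[0,0,-0.95],"twist":0}]' 70 20
python3 -m creep '[{"linear":[-1,0,0],"twist":0},{"linear":[-1,0,0],"twist":0},{"linear":[-1,0,0],"twist":0},{"linear":[-1,0,0],"twist":0},{"linear":[-1,0,0],"twist":0},{"linear":[-1,0,0],"twist":0},{"linear":[-1,0,0],"twist":0},{"linear":[-1,0,0],"twist":0},{"linear":[-1,0,0],"twist":0},{"linear":[-1,0,0],"twist":0},{"linear":[-1,0,0],"twist":0},{"linear":[-1,0,0],"twist":0},{"linear":[-1,0,0],"twist":0},{"linear":[-1,0,0],"twist":0},{"linear":[-1,0,0],"twist":0},{"linear":[-1,0,0],"twist":0},{"linear":[-1,0,0],"twist":0},{"linear":[-1,-0.2,0],"twist":0},{"linear":[-1,0,0],"twist":0},{"linear":[-1,0,0],"twist":0}]' 70 20
python3 -m creep '[{"linear":[0,0,0],"twist":0},{"linear":[0,0,0],"twist":0},{"linear":[0,0,0],"twist":0}]' 70 20
python3 - <<'E'
from h import *
P=pose();im=camera("wrist");cv2.imwrite("pics/w13.png",im);np.savez("P13.npz",p=P[0],M=P[1]);print(P[0])
print(proj("wrist",[[418,-303,112],[418,-303,62],[440.9,-20.6,98]]))
c=proj("wrist",[[418,-303,90]])[0].astype(int)-[60,45];crop(im,"pics/w13b.png",max(c[0],0),max(c[1],0),120,90,6.6);print(c)
t=camera("top");cv2.imwrite("pics/top2.png",t)
E
```

```text
clock: 54.65
position: [473.1, 45.4, 191.0]
tcp_rot: [-0.0, 0.757, 0.653, -0.0]
wrist_force: [0.7, -0.9, 1.1]
width: 0.651
finger_force: 0.0
clock: 56.65
position: [410.2, -350.5, 190.1]
tcp_rot: [-0.0, 0.757, 0.653, 0.0]
wrist_force: [-0.1, -0.3, -0.4]
width: 0.744
finger_force: 0.0
clock: 56.95
position: [410.6, -348.9, 190.2]
tcp_rot: [-0.0, 0.757, 0.653, 0.0]
wrist_force: [0.2, 0.4, -0.0]
width: 0.745
finger_force: 0.0
[ 410.58434463 -348.94568022  190.23522542]
[[ 279.60945365  157.19724533]
 [ 279.68548184  152.4682386 ]
 [ 255.61694624 -208.89170973]]
[219 109]
```

View pics/w13b.png

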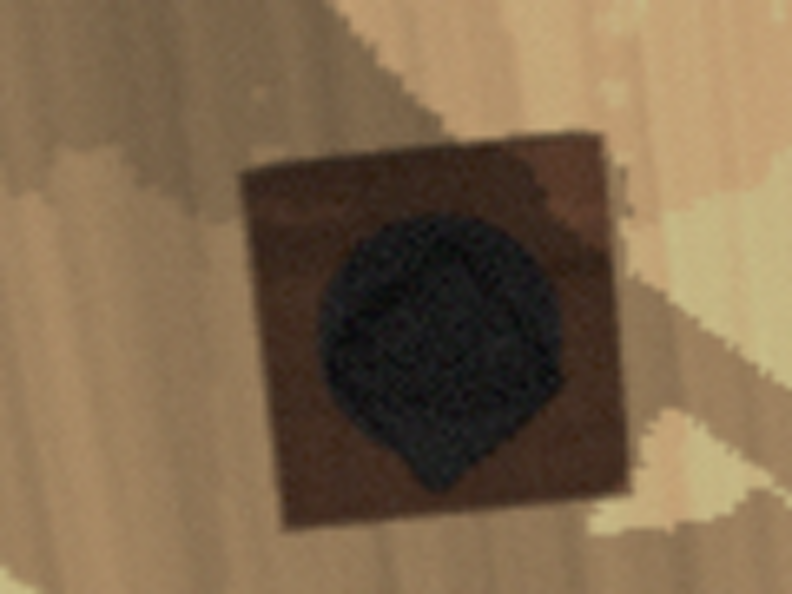

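The stand's top-face corners are at (240,175), (603,135), (630,492) and (283,530). The handle's top has its lower corner at (437,492) and right corner at (562,380), so its left and top corners fall near (325,367) and (450,255).

```bash
python3 - <<'E'
from h import *
d=np.load("P13.npz");P=(d["p"],d["M"])
f=lambda u,v,z:ray("wrist",(219+u/6.6-.4,109+v/6.6-.4),z,P)[:2]
s=np.array([f(*c,62) for c in [(240,175),(603,135),(630,492),(283,530)]]);print("stand",s.mean(0).round(1),np.linalg.norm(s[0]-s[1]).round(1),np.linalg.norm(s[1]-s[2]).round(1))
e=s[1]-s[0]+s[2]-s[3];print("stand ang",np.arctan2(e[1],e[0]).round(3))
h=np.array([f(*c,112) for c in [(437,492),(562,380),(450,255),(325,367)]]);e=h[1]-h[0];print("handle",h.mean(0).round(1),np.linalg.norm(e).round(1),"ang",np.arctan2(e[1],e[0]).round(3),(np.arctan2(e[1],e[0])+np.pi/2).round(3))
c=f(440,325,64);print("flange",c)
# contrast-based fit
im=cv2.imread("pics/w13.png");g=cv2.GaussianBlur(cv2.cvtColor(im,cv2.COLOR_BGR2GRAY),(3,3),0)[109:199,219:339]
m=(g<45).astype(np.uint8);print(m.sum());
cs,_=cv2.findContours(m,0,2);k=max(cs,key=cv2.contourArea)[:,0]
print(k.min(0)*6.6,k.max(0)*6.6)
go(*h.mean(0),50,1.4)
E
```

```text
stand [ 422.4 -311. ] 56.0 55.6
stand ang -0.037
handle [ 422.3 -310.8] 22.5 ang 0.593 2.163
flange [ 422.83251385 -309.03705898]
1683
[250.8 151.8] [594. 495.]
units [1.97 0.3  7.02] ang 1.424 p [ 410.7 -349.   190.4] twist 0.3 half-turn alt -38.97 units after twist [1.98 0.25 7.02] after alt [-1.98 -0.25  7.02] j6 -0.63 t 57.0
```

```bash
python3 -m creep '[{"linear":[0,0,0],"twist":-0.924},{"linear":[0,0,0],"twist":-0.924},{"linear":[0,0,0],"twist":-0.924},{"linear":[0,0,0],"twist":-0.924},{"linear":[0,0,0],"twist":-0.924},{"linear":[0,0,0],"twist":-0.924},{"linear":[0,0,0],"twist":-0.924},{"linear":[0,0,0],"twist":-0.924},{"linear":[0,0,0],"twist":-0.924},{"linear":[0,0,0],"twist":-0.924},{"linear":[0,0,0],"twist":0}]' 60 20
python3 - <<'E'
from h import *
go(422.4,-311,50,2.163)
E
```

```text
clock: 58.15
position: [410.6, -349.2, 190.4]
tcp_rot: [0.0, 0.47, 0.883, -0.0]
wrist_force: [0.1, 0.1, 0.3]
width: 0.638
finger_force: 0.0
units [1.26 1.56 7.02] ang 2.164 p [ 410.6 -349.2  190.4] twist 0.01 half-turn alt -39.26 units after twist [1.26 1.55 7.02] after alt [-1.26 -1.55  7.02] j6 -1.37 t 58.1
```

```bash
python3 -m creep '[{"linear":[0.63,0.78,0],"twist":0},{"linear":[0.63,0.78,0],"twist":0},{"linear":[0,0,0.7],"twist":0},{"linear":[0,0,0.7],"twist":0},{"linear":[0,0,0.7],"twist":0},{"linear":[0,0,0.7],"twist":0},{"linear":[0,0,0.7],"twist":0},{"linear":[0,0,0.7],"twist":0},{"linear":[0,0,0.7],"twist":0},{"linear":[0,0,0.7],"twist":0},{"linear":[0,0,0.7],"twist":0},{"linear":[0,0,0.6],"twist":0},{"linear":[0,0,0],"twist":0},{"linear":[0,0,0],"twist":0}]' 60 20
python3 -m creep '[{"linear":[0,0,0],"twist":0},{"linear":[0,0,0],"twist":0},{"linear":[0,0,0],"twist":0},{"linear":[0,0,0],"twist":0},{"linear":[0,0,0],"twist":0},{"linear":[0,0,0],"twist":0},{"linear":[0,0,0],"twist":0}]' 0 30
```

```text
clock: 59.55
position: [422.4, -311.4, 52.4]
tcp_rot: [-0.0, 0.47, 0.882, 0.0]
wrist_force: [-0.2, 0.1, 0.2]
width: 0.642
finger_force: 0.0
clock: 60.25
position: [422.3, -311.4, 52.4]
tcp_rot: [0.0, 0.47, 0.883, -0.0]
wrist_force: [-0.9, 1.2, 1.9]
width: 0.257
finger_force: 29.8
```

Driver gripped (24 mm). Lifting it and carrying it over to the box.

```bash
python3 -m creep '[{"linear":[0,0,-0.3],"twist":0},{"linear":[0,0,-0.7],"twist":0},{"linear":[0,0,-0.9],"twist":0},{"linear":[0,0,-0.9],"twist":0},{"linear":[0,0,-0.9],"twist":0},{"linear":[0,0,-0.9],"twist":0},{"linear":[0,0,-0.9],"twist":0},{"linear":[0,0,-0.9],"twist":0},{"linear":[0,0,0],"twist":0}]' 0 50
python3 - <<'E'
from h import *
go(481,10,182,3.76);print(sense()["width"])
E
```

```text
clock: 61.15
position: [423.0, -312.0, 183.4]
tcp_rot: [0.002, 0.47, 0.882, -0.0]
wrist_force: [-0.2, 0.4, -0.7]
width: 0.253
finger_force: 49.8
units [11.75 11.38  0.03] ang 2.162 p [ 423.  -312.   183.4] twist -19.97 half-turn alt 19.3 units after twist [-11.7   11.44   0.03] after alt [ 11.7  -11.44   0.03] j6 -1.3 t 61.1
0.25265514061615724
```

```bash
python3 -m creep '[{"linear":[0.98,0.948,0],"twist":0},{"linear":[0.98,0.948,0],"twist":0},{"linear":[0.98,0.948,0],"twist":0},{"linear":[0.98,0.948,0],"twist":0},{"linear":[0.98,0.948,0],"twist":0},{"linear":[0.98,0.948,0],"twist":0},{"linear":[0.98,0.948,0],"twist":0},{"linear":[0.98,0.948,0],"twist":0},{"linear":[0.98,0.948,0],"twist":0},{"linear":[0.98,0.948,0],"twist":0},{"linear":[0.98,0.948,0],"twist":0},{"linear":[0.98,0.948,0],"twist":0}]' 0 50
python3 -m creep '[{"linear":[0,0,0],"twist":-1},{"linear":[0,0,0],"twist":-1},{"linear":[0,0,0],"twist":-1},{"linear":[0,0,0],"twist":-1},{"linear":[0,0,0],"twist":-1},{"linear":[0,0,0],"twist":-1},{"linear":[0,0,0],"twist":-1},{"linear":[0,0,0],"twist":-1},{"linear":[0,0,0],"twist":-1},{"linear":[0,0,0],"twist":-1},{"linear":[0,0,0],"twist":-1},{"linear":[0,0,0],"twist":-1},{"linear":[0,0,0],"twist":-1},{"linear":[0,0,0],"twist":-1},{"linear":[0,0,0],"twist":-1},{"linear":[0,0,0],"twist":-1},{"linear":[0,0,0],"twist":-1},{"linear":[0,0,0],"twist":-1},{"linear":[0,0,0],"twist":-1},{"linear":[0,0,0],"twist":-0.8}]' 0 50
python3 - <<'E'
from h import *
P=pose();im=camera("wrist");cv2.imwrite("pics/w14.png",im);np.savez("P14.npz",p=P[0],M=P[1]);print(P[0].round(1),sense()["joint_positions"][5])
c=proj("wrist",[[440.9,-20.6,98]])[0];print(c)
u,v=(c-[45,34]).astype(int);z=im[v:v+68,u:u+90];z=cv2.convertScaleAbs(z,alpha=1.6)
cv2.imwrite("pics/w14b.png",cv2.resize(z,None,fx=8.8,fy=8.8,interpolation=cv2.INTER_CUBIC));print(u,v)
E
```

```text
clock: 62.35
position: [479.7, 11.9, 179.9]
tcp_rot: [-0.0, 0.47, 0.882, -0.0]
wrist_force: [-0.2, 1.1, -1.2]
width: 0.251
finger_force: 49.8
clock: 64.35
position: [479.7, 10.8, 179.8]
tcp_rot: [-0.0, -0.299, 0.954, 0.0]
wrist_force: [-0.0, -0.4, -1.8]
width: 0.248
finger_force: 49.8
[479.7  10.8 179.8] -2.2360256505904315
[276.49256782 153.05926946]
231 119
```

View pics/w14b.png

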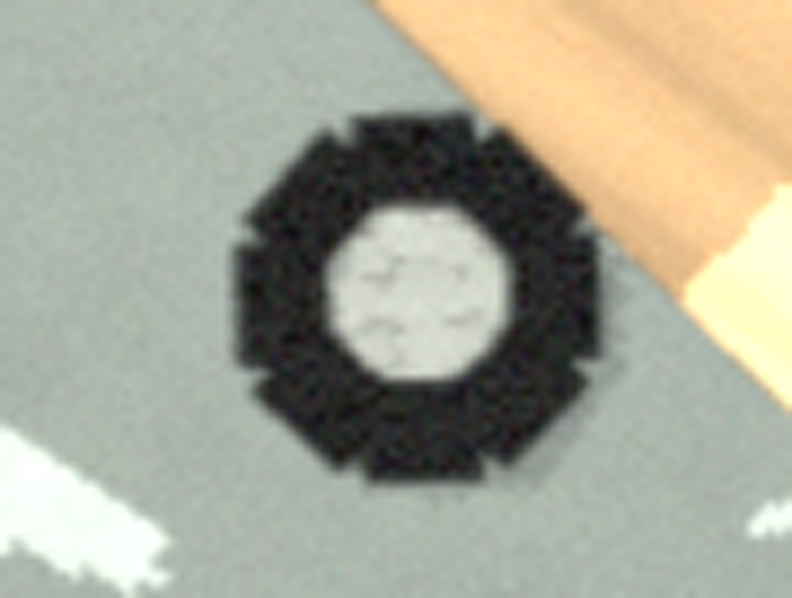

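The collar's outline spans (235..600, 113..483), giving a centre of (418,298), with the bore at (420,292). The recess corners near (386,269), (458,267), (380,323) and (462,318) show that the slots lie along the image and tool axes, so the blades are already aligned.

```bash
python3 - <<'E'
from h import *
d=np.load("P14.npz");P=(d["p"],d["M"])
f=lambda u,v,z:ray("wrist",(231+u/8.8-.45,119+v/8.8-.45),z,P)[:2]
c=f(417.5,298,98);print(c.round(1),f(420,292,80).round(1),np.linalg.norm(f(235,298,98)-f(600,298,98)).round(1))
go(*c,150,3.76)
E
```

```text
[439.6 -19.7] [440.1 -19.1] 36.6
units [ 2.51 -0.1   1.49] ang -2.53 p [479.7  10.8 179.8] twist -0.09 half-turn alt 39.18 units after twist [ 2.52 -0.08  1.49] after alt [-2.52  0.08  1.49] j6 -2.24 t 64.4
```

```bash
python3 -m creep '[{"linear":[0.62,-0.03,0],"twist":0},{"linear":[0.62,-0.03,0.3],"twist":0},{"linear":[0.62,0,0.5],"twist":0},{"linear":[0.62,0,0.5],"twist":0},{"linear":[0,0,0.3],"twist":0},{"linear":[0,0,0],"twist":0},{"linear":[0,0,0],"twist":0}]' 0 50
python3 - <<'E'
from h import *
go(440.3,-20,140);print(sense()["wrist_force"])
E
```

```text
clock: 65.1
position: [440.2, -18.3, 148.6]
tcp_rot: [0.0, -0.297, 0.955, -0.0]
wrist_force: [0.1, -0.4, -1.5]
width: 0.255
finger_force: 49.8
units [ 0.04 -0.07  0.43] ang -2.537 p [440.2 -18.3 148.6] j6 -2.3 t 65.1
[ 0.14981253 -0.4352091  -1.4961055 ]
```

```bash
python3 -m creep '[{"linear":[0.04,-0.07,0.15],"twist":0},{"linear":[0,0,0.15],"twist":0},{"linear":[0,0,0.1],"twist":0},{"linear":[0,0,0.1],"twist":0},{"linear":[0,0,0],"twist":0}]' 0 50
python3 -m creep '[{"linear":[0,0,0.1],"twist":0},{"linear":[0,0,0.1],"twist":0},{"linear":[0,0,0],"twist":0}]' 0 50
python3 -m creep '[{"linear":[0,0,0.1],"twist":0},{"linear":[0,0,0],"twist":0}]' 0 50
```

```text
clock: 65.6
position: [439.9, -20.0, 138.0]
tcp_rot: [-0.0, -0.298, 0.955, 0.0]
wrist_force: [-0.3, -0.6, -1.1]
width: 0.251
finger_force: 49.8
clock: 65.9
position: [439.9, -20.0, 134.0]
tcp_rot: [-0.0, -0.298, 0.955, 0.0]
wrist_force: [1.1, 0.2, -0.8]
width: 0.251
finger_force: 49.8
clock: 66.1
position: [439.9, -20.0, 132.1]
tcp_rot: [-0.0, -0.298, 0.955, 0.0]
wrist_force: [-0.0, 0.8, -2.0]
width: 0.253
finger_force: 49.8
```

```bash
python3 -m creep '[{"linear":[0,0,0.1],"twist":0},{"linear":[0,0,0],"twist":0}]' 0 50
python3 -m creep '[{"linear":[0,0,0.1],"twist":0},{"linear":[0,0,0],"twist":0}]' 0 50
python3 -m creep '[{"linear":[0,0,0.1],"twist":0},{"linear":[0,0,0],"twist":0}]' 0 50
```

```text
clock: 66.3
position: [439.9, -20.0, 130.0]
tcp_rot: [-0.0, -0.298, 0.955, 0.0]
wrist_force: [0.3, 1.2, -1.0]
width: 0.255
finger_force: 49.8
clock: 66.5
position: [440.2, -19.9, 129.2]
tcp_rot: [0.0, -0.298, 0.955, -0.0]
wrist_force: [-4.3, 2.2, 11.5]
width: 0.255
finger_force: 49.8
clock: 66.7
position: [440.6, -19.9, 128.4]
tcp_rot: [0.001, -0.298, 0.955, -0.0]
wrist_force: [-10.1, 3.6, 27.3]
width: 0.252
finger_force: 49.8
```

```bash
python3 -m creep '[{"linear":[0,0,-0.12],"twist":0},{"linear":[0,0,0],"twist":0},{"linear":[0,0,0],"twist":1},{"linear":[0,0,0],"twist":1},{"linear":[0,0,0],"twist":1},{"linear":[0,0,0],"twist":0}]' 0 50
python3 -c "
from cell import *
print(sense()['torque'])"
python3 -m creep '[{"linear":[0,0,0],"twist":1},{"linear":[0,0,0],"twist":1},{"linear":[0,0,0],"twist":1},{"linear":[0,0,0],"twist":1},{"linear":[0,0,0],"twist":0}]' 0 50
python3 -c "
from cell import *
print(sense()['torque'])"
```

```text
clock: 67.3
position: [440.2, -20.0, 129.2]
tcp_rot: [0.0, -0.18, 0.984, -0.0]
wrist_force: [-4.9, 2.5, 9.5]
width: 0.257
finger_force: 49.8
[0.61915354 0.98923412 0.04930602]
clock: 67.8
position: [440.1, -19.9, 129.1]
tcp_rot: [0.0, -0.021, 1.0, 0.0]
wrist_force: [-3.4, 1.6, 8.7]
width: 0.255
finger_force: 49.8
[0.68313289 0.88846974 0.0537258 ]
```

```bash
python3 -m creep '[{"linear":[0,0,0],"twist":1},{"linear":[0,0,0],"twist":1},{"linear":[0,0,0],"twist":1},{"linear":[0,0,0],"twist":1},{"linear":[0,0,0],"twist":1},{"linear":[0,0,0],"twist":1},{"linear":[0,0,0],"twist":0}]' 0 50
python3 -c "
from h import *
print(sense()['torque']);go(440,-20,129)"
```

```text
clock: 68.5
position: [440.2, -20.0, 129.0]
tcp_rot: [0.0, 0.217, 0.976, 0.0]
wrist_force: [-2.1, 2.4, 6.2]
width: 0.251
finger_force: 49.8
[0.48396336 0.59758864 0.06798421]
units [ 0.01 -0.   -0.  ] ang 2.703 p [440.2 -20.  129. ] j6 -1.26 t 68.5
```

```bash
python3 -m creep '[{"linear":[0,0,0.03],"twist":1},{"linear":[0,0,0.003],"twist":1},{"linear":[0,0,0.003],"twist":1},{"linear":[0,0,0.003],"twist":1},{"linear":[0,0,0.003],"twist":1},{"linear":[0,0,0.003],"twist":1},{"linear":[0,0,0.003],"twist":1},{"linear":[0,0,0.003],"twist":1},{"linear":[0,0,0.003],"twist":1},{"linear":[0,0,0.003],"twist":1},{"linear":[0,0,0.003],"twist":1},{"linear":[0,0,0.003],"twist":1},{"linear":[0,0,0.003],"twist":1},{"linear":[0,0,0.003],"twist":1},{"linear":[0,0,0.003],"twist":1},{"linear":[0,0,0.003],"twist":1},{"linear":[0,0,0.003],"twist":1},{"linear":[0,0,0.003],"twist":1},{"linear":[0,0,0.003],"twist":1},{"linear":[0,0,0.003],"twist":1}]' 0 50
python3 -c "
from h import *
print(sense()['torque']);go(440,-20,129)"
```

```text
clock: 70.5
position: [439.3, -20.0, 127.5]
tcp_rot: [-0.0, 0.852, 0.524, -0.001]
wrist_force: [-10.6, 1.8, 14.9]
width: 0.254
finger_force: 49.8
[0.38550498 2.80810016 0.05813357]
units [ 0.02  0.03 -0.08] ang 1.103 p [439.3 -20.  127.5] j6 0.34 t 70.5
```

```bash
python3 -m creep '[{"linear":[-0.013,-0.027,-0.03],"twist":0},{"linear":[0,0,0.003],"twist":1},{"linear":[0,0,0.003],"twist":1},{"linear":[0,0,0.003],"twist":1},{"linear":[0,0,0.003],"twist":1},{"linear":[0,0,0.003],"twist":1},{"linear":[0,0,0.003],"twist":1},{"linear":[0,0,0.003],"twist":1},{"linear":[0,0,0.003],"twist":1},{"linear":[0,0,0.003],"twist":1},{"linear":[0,0,0.003],"twist":1}]' 0 50
python3 -c "
from h import *
print(sense()['torque']);go(440,-20,129)"
python3 -m creep '[{"linear":[0,0,0.003],"twist":1},{"linear":[0,0,0.003],"twist":1},{"linear":[0,0,0.003],"twist":1},{"linear":[0,0,0.003],"twist":1},{"linear":[0,0,0.003],"twist":1},{"linear":[0,0,0.003],"twist":1},{"linear":[0,0,0.003],"twist":1},{"linear":[0,0,0.003],"twist":1},{"linear":[0,0,0.003],"twist":1},{"linear":[0,0,0.003],"twist":1}]' 0 50
python3 -c "
from h import *
print(sense()['torque']);go(440,-20,129)"
```

```text
clock: 71.6
position: [438.9, -19.6, 127.2]
tcp_rot: [-0.001, 0.989, 0.151, -0.001]
wrist_force: [-7.0, 4.3, 10.5]
width: 0.251
finger_force: 49.8
[1.21040699 2.06493945 0.0446047 ]
units [ 0.05  0.04 -0.09] ang 0.303 p [438.9 -19.6 127.2] j6 1.14 t 71.6
clock: 72.6
position: [439.1, -19.3, 126.7]
tcp_rot: [-0.001, 0.969, -0.246, -0.001]
wrist_force: [-6.2, 7.9, 10.6]
width: 0.255
finger_force: 49.8
[1.96994677 1.74721128 0.11555747]
units [ 0.06  0.01 -0.12] ang -0.497 p [439.1 -19.3 126.7] j6 1.94 t 72.6
```

```bash
python3 -m creep '[{"linear":[-0.023,-0.01,0],"twist":1},{"linear":[0,0,0.003],"twist":1},{"linear":[0,0,0.003],"twist":1},{"linear":[0,0,0.003],"twist":1},{"linear":[0,0,0.003],"twist":1},{"linear":[0,0,0.003],"twist":1},{"linear":[0,0,0],"twist":0}]' 0 50
python3 -m creep '[{"linear":[0,0,0],"twist":-0.5},{"linear":[0,0,-0.2],"twist":0},{"linear":[0,0,-0.2],"twist":0},{"linear":[0,0,-0.2],"twist":0},{"linear":[0,0,0],"twist":0}]' 0 50
python3 -c "
from h import *
print(sense()['torque']);go(440,-20,129)"
```

```text
clock: 73.3
position: [439.1, -19.0, 126.4]
tcp_rot: [-0.001, 0.883, -0.469, -0.0]
wrist_force: [-3.5, 6.3, 9.0]
width: 0.257
finger_force: 49.8
clock: 73.8
position: [439.5, -19.9, 138.6]
tcp_rot: [-0.0, 0.893, -0.45, 0.001]
wrist_force: [0.0, -0.0, -1.6]
width: 0.252
finger_force: 49.8
[0.04241188 0.15038452 0.01862219]
units [ 0.02 -0.02  0.48] ang -0.934 p [439.5 -19.9 138.6] j6 2.38 t 73.8
```

```bash
python3 -m creep '[{"linear":[0,0,0],"twist":-1},{"linear":[0,0,0],"twist":-1},{"linear":[0,0,0],"twist":-1},{"linear":[0,0,0],"twist":-1},{"linear":[0,0,0],"twist":-1},{"linear":[0,0,0],"twist":-1},{"linear":[0,0,0],"twist":-1},{"linear":[0,0,0],"twist":-1},{"linear":[0,0,0],"twist":-1},{"linear":[0,0,0],"twist":-1},{"linear":[0,0,0],"twist":-1},{"linear":[0,0,0],"twist":-1},{"linear":[0,0,0],"twist":-1},{"linear":[0,0,0],"twist":-1},{"linear":[0,0,0],"twist":-1},{"linear":[0,0,0],"twist":-1},{"linear":[0,0,0],"twist":-1},{"linear":[0,0,0],"twist":-1},{"linear":[0,0,0],"twist":-1},{"linear":[0,0,0],"twist":-1}]' 0 50
python3 -m creep '[{"linear":[0,0,0],"twist":-1},{"linear":[0,0,0],"twist":-1},{"linear":[0,0,0],"twist":-1},{"linear":[0,0,0],"twist":-1},{"linear":[0,0,0],"twist":-1},{"linear":[0,0,0],"twist":-1},{"linear":[0,0,0],"twist":-1},{"linear":[0,0,0],"twist":-1},{"linear":[0,0,0],"twist":-1},{"linear":[0,0,0],"twist":-1},{"linear":[0,0,0],"twist":-1},{"linear":[0,0,0],"twist":-1},{"linear":[0,0,0],"twist":-1},{"linear":[0,0,0],"twist":-1},{"linear":[0,0,0],"twist":-1},{"linear":[0,0,0],"twist":-1},{"linear":[0,0,0],"twist":-1},{"linear":[0,0,0],"twist":-1},{"linear":[0,0,0],"twist":-1},{"linear":[0,0,0],"twist":-1}]' 0 50
python3 -m creep '[{"linear":[0,0,0],"twist":-1},{"linear":[0,0,0],"twist":-1},{"linear":[0,0,0],"twist":-1},{"linear":[0,0,0],"twist":-1},{"linear":[0,0,0],"twist":-1},{"linear":[0,0,0],"twist":-1},{"linear":[0,0,0],"twist":-1},{"linear":[0,0,0],"twist":-1},{"linear":[0,0,0],"twist":-1},{"linear":[0,0,0],"twist":-1},{"linear":[0,0,0],"twist":-1},{"linear":[0,0,0],"twist":-1},{"linear":[0,0,0],"twist":-1},{"linear":[0,0,0],"twist":-1},{"linear":[0,0,0],"twist":-1},{"linear":[0,0,0],"twist":-1},{"linear":[0,0,0],"twist":-1},{"linear":[0,0,0],"twist":-1},{"linear":[0,0,0],"twist":-1},{"linear":[0,0,0],"twist":-0.5}]' 0 50
python3 -c "
from h import *
go(440,-20,126.5)"
```

```text
clock: 75.8
position: [439.1, -19.8, 138.0]
tcp_rot: [0.0, 0.945, 0.328, 0.0]
wrist_force: [-0.2, -0.1, -1.0]
width: 0.251
finger_force: 49.8
clock: 77.8
position: [439.1, -19.8, 138.0]
tcp_rot: [0.0, 0.422, 0.906, -0.0]
wrist_force: [-1.1, 0.2, -1.6]
width: 0.254
finger_force: 49.8
clock: 79.8
position: [439.1, -19.8, 137.9]
tcp_rot: [-0.0, -0.337, 0.942, -0.0]
wrist_force: [0.1, -0.4, -1.0]
width: 0.252
finger_force: 49.8
units [-0.03 -0.04  0.57] ang -2.454 p [439.1 -19.8 137.9] j6 -2.39 t 79.8
```

```bash
python3 -m creep '[{"linear":[0,0,0.15],"twist":0},{"linear":[0,0,0.15],"twist":0},{"linear":[0,0,0.15],"twist":0},{"linear":[0,0,0.07],"twist":0},{"linear":[0,0,0],"twist":0}]' 0 50
python3 -m creep '[{"linear":[0,0,0.06],"twist":0},{"linear":[0,0,0],"twist":0}]' 0 50
python3 -m creep '[{"linear":[0,0,0.04],"twist":0},{"linear":[0,0,0],"twist":0}]' 0 50
```

```text
clock: 80.3
position: [439.4, -19.5, 127.5]
tcp_rot: [0.0, -0.336, 0.942, 0.0]
wrist_force: [3.5, 1.3, -3.3]
width: 0.253
finger_force: 49.8
clock: 80.5
position: [439.5, -19.6, 126.8]
tcp_rot: [0.0, -0.336, 0.942, -0.0]
wrist_force: [3.0, 1.7, 2.3]
width: 0.25
finger_force: 49.8
clock: 80.7
position: [439.5, -19.6, 126.4]
tcp_rot: [0.001, -0.336, 0.942, -0.0]
wrist_force: [0.5, 2.7, 10.8]
width: 0.254
finger_force: 49.8
```

```bash
python3 -m creep '[{"linear":[0,0,0.0025],"twist":1},{"linear":[0,0,0.0025],"twist":1},{"linear":[0,0,0.0025],"twist":1},{"linear":[0,0,0.0025],"twist":1},{"linear":[0,0,0.0025],"twist":1},{"linear":[0,0,0.0025],"twist":1},{"linear":[0,0,0.0025],"twist":1},{"linear":[0,0,0.0025],"twist":1},{"linear":[0,0,0.0025],"twist":1},{"linear":[0,0,0.0025],"twist":1},{"linear":[0,0,0.0025],"twist":1},{"linear":[0,0,0.0025],"twist":1},{"linear":[0,0,0.0025],"twist":1},{"linear":[0,0,0.0025],"twist":1},{"linear":[0,0,0.0025],"twist":1},{"linear":[0,0,0.0025],"twist":1},{"linear":[0,0,0.0025],"twist":1},{"linear":[0,0,0.0025],"twist":1},{"linear":[0,0,0.0025],"twist":1},{"linear":[0,0,0.0025],"twist":1}]' 0 50
python3 -c "
from h import *
print(sense()['torque']);go(440,-20,126.5)"
python3 -m creep '[{"linear":[0,0,0.003],"twist":1},{"linear":[0,0,0.003],"twist":1},{"linear":[0,0,0.003],"twist":1},{"linear":[0,0,0.003],"twist":1},{"linear":[0,0,0.003],"twist":1},{"linear":[0,0,0.003],"twist":1},{"linear":[0,0,0.003],"twist":1},{"linear":[0,0,0.003],"twist":1},{"linear":[0,0,0.003],"twist":1},{"linear":[0,0,0.003],"twist":1}]' 0 50
python3 -c "
from h import *
print(sense()['torque']);go(440,-20,126.5)"
```

```text
clock: 82.7
position: [439.2, -19.8, 125.3]
tcp_rot: [0.0, 0.443, 0.896, -0.0]
wrist_force: [-2.0, 1.5, 10.7]
width: 0.252
finger_force: 49.8
[0.25426917 0.42232885 0.0484091 ]
units [-0.03  0.02 -0.06] ang 2.223 p [439.2 -19.8 125.3] j6 -0.78 t 82.7
clock: 83.7
position: [439.0, -19.7, 124.8]
tcp_rot: [-0.0, 0.757, 0.653, -0.0]
wrist_force: [-2.7, 3.0, 11.5]
width: 0.253
finger_force: 49.9
[0.48882129 0.91811121 0.06541241]
units [-0.01  0.05 -0.09] ang 1.423 p [439.  -19.7 124.8] j6 0.02 t 83.7
```

```bash
python3 -m creep '[{"linear":[0,0,0.002],"twist":1},{"linear":[0,0,0.002],"twist":1},{"linear":[0,0,0.002],"twist":1},{"linear":[0,0,0.002],"twist":1},{"linear":[0,0,0.002],"twist":1},{"linear":[0,0,0.002],"twist":1},{"linear":[0,0,0.002],"twist":1},{"linear":[0,0,0.003],"twist":1},{"linear":[0,0,0.003],"twist":1},{"linear":[0,0,0.003],"twist":1}]' 0 50
python3 -c "
from h import *
print(sense()['torque']);go(440,-20,126.5)"
python3 -m creep '[{"linear":[0,0,0.0025],"twist":1},{"linear":[0,0,0.0025],"twist":1},{"linear":[0,0,0.0025],"twist":1},{"linear":[0,0,0.0025],"twist":1},{"linear":[0,0,0.0025],"twist":1},{"linear":[0,0,0.0025],"twist":1}]' 0 50
python3 -c "
from h import *
print(sense()['torque']);go(440,-20,126.5)"
```

```text
clock: 84.7
position: [438.9, -19.3, 124.3]
tcp_rot: [-0.0, 0.952, 0.306, -0.0]
wrist_force: [-3.7, 4.2, 13.2]
width: 0.25
finger_force: 49.9
[1.16020154 1.04800847 0.07256643]
units [ 0.02  0.06 -0.11] ang 0.623 p [438.9 -19.3 124.3] j6 0.82 t 84.7
clock: 85.3
position: [439.0, -19.2, 124.0]
tcp_rot: [-0.0, 0.997, 0.071, 0.0]
wrist_force: [-1.8, 5.2, 12.1]
width: 0.254
finger_force: 49.9
[1.45248736 0.8039667  0.04940227]
units [ 0.04  0.05 -0.13] ang 0.143 p [439.  -19.2 124. ] j6 1.3 t 85.3
```

```bash
python3 -m creep '[{"linear":[0,0,0],"twist":1},{"linear":[0,0,0],"twist":1},{"linear":[0,0,0.001],"twist":1},{"linear":[0,0,0.002],"twist":1},{"linear":[0,0,0.002],"twist":1}]' 0 50
python3 -c "
from h import *
print(sense()['torque']);go(440,-20,126.5)"
python3 -m creep '[{"linear":[0,0,0.002],"twist":1},{"linear":[0,0,0.002],"twist":1},{"linear":[0,0,0.002],"twist":1},{"linear":[0,0,0.002],"twist":1}]' 0 50
python3 -c "
from h import *
print(sense()['torque']);go(440,-20,126.5)"
```

```text
clock: 85.8
position: [439.2, -19.1, 123.8]
tcp_rot: [-0.001, 0.992, -0.128, 0.0]
wrist_force: [-1.6, 5.9, 10.2]
width: 0.253
finger_force: 49.9
[1.64756856 0.47341622 0.00332536]
units [ 0.05  0.03 -0.13] ang -0.257 p [439.2 -19.1 123.8] j6 1.7 t 85.8
clock: 86.2
position: [438.9, -19.1, 123.7]
tcp_rot: [-0.0, 0.959, -0.284, -0.0]
wrist_force: [-3.0, 5.2, 11.8]
width: 0.253
finger_force: 50.0
[1.63373591 0.82231217 0.55945369]
units [ 0.07  0.01 -0.14] ang -0.576 p [438.9 -19.1 123.7] j6 2.02 t 86.2
```

Torque jumped from 0.05 to 0.56 N m after 5.7 mm of sinking, so the screw is home. I'll relax the twist, lift out and go back to the stand.

```bash
python3 -m creep '[{"linear":[0,0,0],"twist":0.5},{"linear":[0,0,0],"twist":0}]' 0 50
python3 -c "
from h import *
print(sense()['torque'])"
python3 -m creep '[{"linear":[0,0,0],"twist":-1},{"linear":[0,0,0],"twist":-0.7},{"linear":[0,0,-0.2],"twist":0},{"linear":[0,0,-0.2],"twist":0},{"linear":[0,0,-0.4],"twist":0},{"linear":[0,0,-0.6],"twist":0},{"linear":[0,0,-0.8],"twist":0},{"linear":[0,0,-0.8],"twist":0}]' 0 50
python3 -m creep '[{"linear":[0,0,0],"twist":-1},{"linear":[0,0,0],"twist":-1},{"linear":[0,0,0],"twist":-1},{"linear":[0,0,0],"twist":-1},{"linear":[0,0,0],"twist":-1},{"linear":[0,0,0],"twist":-1},{"linear":[0,0,0],"twist":-1},{"linear":[0,0,0],"twist":-1},{"linear":[0,0,0],"twist":-1},{"linear":[0,0,0],"twist":-1},{"linear":[0,0,0],"twist":-1},{"linear":[0,0,0],"twist":-1},{"linear":[0,0,0],"twist":-1},{"linear":[0,0,0],"twist":0}]' 0 50
python3 -c "
from h import *
im=camera('wrist');cv2.imwrite('pics/w15.png',im)
go(422.3,-311.4,180,0.593)"
```

```text
clock: 86.4
position: [439.0, -19.1, 123.7]
tcp_rot: [-0.0, 0.953, -0.302, -0.0]
wrist_force: [-3.0, 6.0, 12.5]
width: 0.255
finger_force: 50.0
[1.67214558 0.81046884 0.61182065]
clock: 87.2
position: [440.1, -18.8, 183.0]
tcp_rot: [-0.001, 0.972, -0.237, 0.001]
wrist_force: [14.8, 9.4, -15.3]
width: 0.253
finger_force: 49.9
clock: 88.6
position: [440.8, -22.6, 183.2]
tcp_rot: [0.004, 0.961, 0.278, 0.001]
wrist_force: [13.2, -17.8, -7.8]
width: 0.26
finger_force: 50.3
units [-8.48 11.73  0.25] ang 0.562 p [440.8 -22.5 183.2] twist -0.39 half-turn alt 38.88 units after twist [-8.84 11.46  0.25] after alt [  8.84 -11.46   0.25] j6 0.88 t 88.7
```

The wrist reads 22 N in what should be free air, so something is off. I'll check the cover's position numerically before going on.

```bash
python3 - <<'E'
from h import *
s=sense();print(np.round(s["wrist_force"],1),np.round(s["torque"],2),s["width"])
im=camera("wrist");cv2.imwrite("pics/w15.png",im);P=pose();sc=camera("scene");cv2.imwrite("pics/sc2.png",sc);tp=camera("top");cv2.imwrite("pics/top3.png",tp)
def cover(t,n):
    q=[]
    for y in (-140,140):
        for r in (0,175):
            X=85-r*np.cos(t)+3*np.sin(t);Z=75+r*np.sin(t)+3*np.cos(t)
            w=B0+X*bx+y*by;q.append([w[0],w[1],Z])
    q=np.array(q)[[0,1,3,2]];return proj(n,q,P if n=="wrist" else None)
for n,I in (("wrist",im),("scene",sc),("top",tp)):
    hsv=cv2.cvtColor(I,cv2.COLOR_BGR2HSV);m=(hsv[...,1]<45)&(hsv[...,2]>60)
    print(n,[(t,[round(float(v),3) for v in ((lambda k:((m&k).sum()/k.sum(), (m&cv2.dilate(k.astype(np.uint8),np.ones((15,15))).astype(bool)&~k).sum()/(cv2.dilate(k.astype(np.uint8),np.ones((15,15))).astype(bool)&~k).sum()))(cv2.fillPoly(np.zeros(I.shape[:2],np.uint8),[cover(t,n).round().astype(np.int32)],1).astype(bool)))]) for t in (0,.1,.2,.4,.6)])
    print(cover(0,n).round().tolist())
# ascii of saturation mask in wrist
hsv=cv2.cvtColor(im,cv2.COLOR_BGR2HSV);
for v in range(0,420,14): print("".join("#" if hsv[v,u,2]<50 else ("." if hsv[v,u,1]<50 else "w") for u in range(0,560,7)))
E
```

```text
[ 13.3 -16.6  -8.4] [-4.73 -3.3  -0.35] 0.2580380239842839
wrist [(0, [0.962, 0.607]), (0.1, [0.956, 0.504]), (0.2, [0.949, 0.41]), (0.4, [0.932, 0.214]), (0.6, [0.883, 0.347])]
[[486.0, 174.0], [364.0, 295.0], [151.0, 121.0], [272.0, -39.0]]
scene [(0, [0.98, 0.339]), (0.1, [0.975, 0.297]), (0.2, [0.967, 0.185]), (0.4, [0.923, 0.033]), (0.6, [0.862, 0.043])]
[[215.0, 207.0], [245.0, 157.0], [351.0, 187.0], [331.0, 244.0]]
top [(0, [0.45, 0.022]), (0.1, [0.455, 0.039]), (0.2, [0.454, 0.046]), (0.4, [0.471, 0.084]), (0.6, [0.457, 0.167])]
[[316.0, 191.0], [311.0, 248.0], [217.0, 238.0], [224.0, 181.0]]
wwwwwwwwwwwwwwwwwwwwwwwwwww.wwwwww............wwwwwwwwwwwwwwwwwwwwwwwwwwwwwwwwww
wwwwwwwwwwwwwwwwwwwwwwwwwwwwwwww................w###wwwwwwwwwwwwwwwwwwwwwwwwwwww
wwwwwwwwwwwwwwwwwwwwwwwwwwwwww....................#wwwwwwwwwwwwwwwwwwwwwwwwwwwww
wwwwwwwwwwwwwwwwwwwwwwwwwwww........................wwwwwwwwwwwwwwwwwwwwwwwwwwww
wwwwwwwwwwwwwwwwwwwwwwwwww............................wwwwwwwwwwwwwwwwwwwwwwwwww
wwwwwwwwwwwwwwwwwwwwwwww................................wwwwwwwwwwwwwwwwwwwwwwww
wwwww
[... 1238 characters left out ...]
#####...#ww####w#...############www###wwwwwwwwww....
......wwwwwwwwwwwww#############ww..#wwwwwww#..ww####################wwwwww.....
.................###############w......#........w###############................
.................###############w...............w###############................
.......wwwwwwwwwww##############w........w......w##############wwwwwwwwwww......
.......wwww..wwwww##############w#.wwwwwwwwwww.#w##############wwwwwwwwww.......
........w#wwwwww#w################.wwwwwwwwwww.###############.wwwwwwwwww.......
#........#ww#wwwwwwwwwwwwwwwwwwwwwwwwwwwwwwwwwwwwwwwwwwwwwwwwwwwwwwwwwww........
################################################################################
```

```bash
python3 - <<'E'
from h import *
sc=cv2.imread("pics/sc2.png");P=pose()
def corner(t,y,r,n):
    X=85-r*np.cos(t)+3*np.sin(t);Z=75+r*np.sin(t)+3*np.cos(t);w=B0+X*bx+y*by
    return proj(n,[[w[0],w[1],Z]],P if n=="wrist" else None)[0].round().astype(int).tolist()
for t in (0,.1,.2,.38): print(t,"wrist",corner(t,140,175,"wrist"),corner(t,-140,0,"wrist"),"scene",corner(t,140,175,"scene"),corner(t,-140,175,"scene"),corner(t,0,157,"scene"))
hsv=cv2.cvtColor(sc,cv2.COLOR_BGR2HSV)
for v in range(60,260,5): print(v,"".join("#" if hsv[v,u,2]<50 else ("." if hsv[v,u,1]<50 else "w") for u in range(190,372,3)))
E
```

```text
0 wrist [151, 121] [486, 174] scene [351, 187] [245, 157] [294, 177]
0.1 wrist [144, 120] [486, 174] scene [352, 183] [245, 152] [295, 173]
0.2 wrist [138, 117] [486, 174] scene [353, 179] [244, 148] [294, 169]
0.38 wrist [128, 105] [487, 173] scene [354, 173] [242, 142] [294, 164]
60 wwwwwwwwwwwwwwwwwwwwwwwwwwwwwww##..######..#.################
65 wwwwwwwwwwwwwwwwwwwwwwwwwwwwwwww######.#####..#########wwwww#
70 wwwwwwwwwwwwwwwwwwwwwwwwwwwwwwwwww########....#.#######wwwwww
75 wwwwwwwwwwwwwwwwwwwwwwwwwwwwwwwww.##.........###########wwwww
80 wwwwwwwwwwwwwwwwwwwwwwwwwwwwwww#####.........###########wwwww
85 wwwwwwwwwwwwwwwwwwwww##############..........############wwww
90 wwwwwwwwwwwwwwwwwwwwww######ww######...########.###..###wwwww
95 wwwwwwwwwwwwwwwwwwwwwww##############ww###########.#######www
100 wwwwwwwwwwwwwwwwwwwwwww######ww#########w########..#######www
105 wwwwwwwwwwwwwwwwwwwwwwww##.wwww########.##################www
110 wwwwwwwwwwwwwwwwwwwwwwwww#.##www.######..###www#####..###wwww
115 wwwwwwwwwwwwwwwwwwwwwwwww..wwwww...www#.###############wwwwww
120 #wwwwwwwwwwwwwwwwwwwwwwwwwwww
[... 1114 characters left out ...]
...............................#wwwwwwww
210 wwwwwwwww.#.........................................wwwwwwwww
215 wwwwwwwww.#####....................................#wwwwwwwww
220 wwwwwwwwww#########................................wwwwwwwwww
225 #wwwwwwwww###############.........................#wwwwwwwwww
230 wwwwwwwwwwwwww################....................wwwwwwwwwww
235 wwwwwwwwwwwwwwwww##################.#............wwwwwwwwwwww
240 wwwwwwwwwwwwwwwww###wwww######.#########........#wwwwwwwww##w
245 wwwwwwwwwwwwwwwwwwwwwwwwwwwww########.########..wwwwwwwww.###
250 wwwwwwwwwwwwwwwwwwwwwwwwwwwwwwwww###############wwwwwwwwww##w
255 wwwwwwwwwwwwwwwwwwwwwwwwwwwwwwwww###www########wwwwwwwwwwwwww
```

The scene mask puts the cover's front corners at v≈145 and v≈174, against 157 and 187 when shut. So the bit stuck in the recess and lifted the cover by about 0.35 rad. I'll lower it back the same way.

```bash
python3 -m creep '[{"linear":[0,0,0.4],"twist":0},{"linear":[0,0,0.5],"twist":0},{"linear":[0,0,0.5],"twist":0},{"linear":[0,0,0],"twist":0}]' 0 50
python3 -m creep '[{"linear":[0,0,0.4],"twist":0},{"linear":[0,0,0.4],"twist":0},{"linear":[0,0,0.3],"twist":0},{"linear":[0,0,0],"twist":0}]' 0 50
python3 -c "
from h import *
print(sense()['torque']);go(440,-20,126.5)"
```

```text
clock: 89.2
position: [437.1, -20.8, 153.0]
tcp_rot: [0.0, 0.961, 0.277, -0.003]
wrist_force: [-3.9, -7.5, -6.5]
width: 0.25
finger_force: 50.0
clock: 89.6
position: [436.4, -20.3, 131.0]
tcp_rot: [-0.0, 0.961, 0.277, -0.004]
wrist_force: [-7.4, -5.1, -6.2]
width: 0.253
finger_force: 50.0
[-1.30569637  1.9763287  -0.01545558]
units [0.16 0.08 0.22] ang 0.562 p [436.4 -20.3 131. ] j6 0.88 t 89.6
```

```bash
python3 -m creep '[{"linear":[0,0,0.15],"twist":0},{"linear":[0,0,0.1],"twist":0},{"linear":[0,0,0],"twist":0}]' 0 50
python3 -m creep '[{"linear":[0,0,0.1],"twist":0},{"linear":[0,0,0],"twist":0}]' 0 50
python3 -c "
from h import *
print(sense()['torque']);go(439,-19.3,123.7)"
```

```text
clock: 89.9
position: [437.5, -20.3, 127.9]
tcp_rot: [0.0, 0.961, 0.277, -0.002]
wrist_force: [-10.1, -4.0, 10.5]
width: 0.249
finger_force: 50.0
clock: 90.1
position: [438.2, -20.1, 127.1]
tcp_rot: [0.0, 0.961, 0.277, -0.001]
wrist_force: [-10.1, -1.4, 21.2]
width: 0.253
finger_force: 50.0
[-0.33482106  2.99246315 -0.01219324]
units [ 0.06 -0.01  0.17] ang 0.562 p [438.2 -20.1 127.1] j6 0.88 t 90.1
```

```bash
python3 -m creep '[{"linear":[0.04,0,-0.07],"twist":0},{"linear":[0,0,0],"twist":1},{"linear":[0,0,0],"twist":1},{"linear":[0,0,0],"twist":1},{"linear":[0,0,0],"twist":1},{"linear":[0,0,0],"twist":1},{"linear":[0,0,0],"twist":1},{"linear":[0,0,0],"twist":1},{"linear":[0,0,0],"twist":1},{"linear":[0,0,0],"twist":1},{"linear":[0,0,0],"twist":1},{"linear":[0,0,0],"twist":0}]' 0 50
python3 -c "
from h import *
print(sense()['torque']);go(439,-19.3,123.7)"
python3 -m creep '[{"linear":[0,0,0.05],"twist":1},{"linear":[0,0,0.05],"twist":1},{"linear":[0,0,0.05],"twist":1},{"linear":[0,0,0],"twist":0}]' 0 50
python3 -c "
from h import *
print(sense()['torque']);go(439,-19.3,123.7)"
```

```text
clock: 91.3
position: [437.8, -18.9, 126.5]
tcp_rot: [-0.0, 0.993, -0.12, -0.003]
wrist_force: [-7.9, 2.6, 1.3]
width: 0.252
finger_force: 50.0
[0.80951639 1.99745302 0.01632759]
units [0.06 0.01 0.14] ang -0.241 p [437.8 -18.9 126.5] j6 1.68 t 91.3
clock: 91.7
position: [438.2, -18.8, 124.3]
tcp_rot: [0.0, 0.971, -0.238, -0.002]
wrist_force: [-9.0, 4.0, 9.7]
width: 0.251
finger_force: 50.0
[1.3133841  2.39745498 0.24060516]
units [0.05 0.01 0.03] ang -0.481 p [438.2 -18.8 124.3] j6 1.92 t 91.7
```

```bash
python3 -m creep '[{"linear":[0.02,0,0.02],"twist":1},{"linear":[0,0,0],"twist":0.6},{"linear":[0,0,0],"twist":0}]' 0 50
python3 -c "
from h import *
print(sense()['torque']);go(439,-19.3,123.7)"
```

```text
clock: 92.0
position: [438.9, -19.0, 124.2]
tcp_rot: [0.0, 0.954, -0.299, -0.002]
wrist_force: [-7.5, 4.8, 11.1]
width: 0.249
finger_force: 50.0
[1.30386514 2.15247016 0.47852963]
units [0.01 0.01 0.02] ang -0.607 p [438.9 -19.  124.2] j6 2.05 t 92.0
```

```bash
python3 -m creep '[{"linear":[0,0,0],"twist":-1},{"linear":[0,0,-0.05],"twist":-1},{"linear":[0,0,0],"twist":-1},{"linear":[0,0,0],"twist":0}]' 0 50
python3 -c "
from h import *
print(sense()['torque']);go(439,-19.3,123.7)"
python3 -m creep '[{"linear":[0,0,-0.05],"twist":0},{"linear":[0,0,-0.05],"twist":0},{"linear":[0,0,0],"twist":0}]' 0 50
python3 -c "
from h import *
print(sense()['torque']);go(439,-19.3,123.7)"
```

```text
clock: 92.4
position: [438.7, -19.2, 124.6]
tcp_rot: [0.0, 0.984, -0.181, -0.002]
wrist_force: [-5.9, 2.3, 3.8]
width: 0.25
finger_force: 50.0
[ 0.75096031  1.6004357  -0.00398777]
units [ 0.01 -0.    0.04] ang -0.363 p [438.7 -19.2 124.6] j6 1.81 t 92.4
clock: 92.7
position: [438.9, -19.3, 126.3]
tcp_rot: [0.0, 0.983, -0.182, -0.002]
wrist_force: [-5.7, 1.6, -2.7]
width: 0.253
finger_force: 50.0
[ 0.61147322  1.7010078  -0.00421762]
units [ 0.01 -0.    0.13] ang -0.366 p [438.9 -19.3 126.3] j6 1.81 t 92.7
```

```bash
python3 -m creep '[{"linear":[-0.06,0.02,0],"twist":0},{"linear":[0,0,0],"twist":0}]' 0 50
python3 -m creep '[{"linear":[0,0,-0.1],"twist":0},{"linear":[0,0,-0.1],"twist":0},{"linear":[0,0,0],"twist":0}]' 0 50
python3 -m creep '[{"linear":[0,0,-0.1],"twist":0},{"linear":[0,0,-0.1],"twist":0},{"linear":[0,0,0],"twist":0}]' 0 50
```

```text
clock: 92.9
position: [438.4, -19.3, 126.7]
tcp_rot: [0.0, 0.983, -0.182, -0.001]
wrist_force: [-3.2, 2.7, -2.9]
width: 0.253
finger_force: 50.0
clock: 93.2
position: [439.3, -19.5, 131.6]
tcp_rot: [0.0, 0.983, -0.182, 0.001]
wrist_force: [-1.6, 0.2, 0.1]
width: 0.249
finger_force: 50.0
clock: 93.5
position: [439.1, -19.4, 135.4]
tcp_rot: [0.0, 0.983, -0.182, 0.0]
wrist_force: [-0.8, 0.5, -0.8]
width: 0.252
finger_force: 50.0
```

```bash
python3 -m creep '[{"linear":[0,0,-0.15],"twist":0},{"linear":[0,0,-0.15],"twist":0},{"linear":[0,0,-0.15],"twist":0},{"linear":[0,0,-0.15],"twist":0},{"linear":[0,0,0],"twist":0}]' 0 50
python3 -m creep '[{"linear":[0,0,-0.6],"twist":0},{"linear":[0,0,-0.8],"twist":0},{"linear":[0,0,-0.6],"twist":0},{"linear":[0,0,0],"twist":0}]' 0 50
python3 - <<'E'
from h import *
go(422.3,-311.4,188,0.593)
im=camera("scene");cv2.imwrite("pics/sc3.png",im);P=pose()
def corner(t,y,r,n):
    X=85-r*np.cos(t)+3*np.sin(t);Z=75+r*np.sin(t)+3*np.cos(t);w=B0+X*bx+y*by
    return proj(n,[[w[0],w[1],Z]])[0].round().astype(int).tolist()
print(corner(0,140,175,"scene"),corner(0,-140,175,"scene"))
hsv=cv2.cvtColor(im,cv2.COLOR_BGR2HSV)
for v in range(120,250,5): print(v,"".join("#" if hsv[v,u,2]<50 else ("." if hsv[v,u,1]<50 else "w") for u in range(190,372,3)))
E
```

```text
clock: 94.0
position: [439.1, -19.4, 147.5]
tcp_rot: [-0.0, 0.983, -0.182, 0.0]
wrist_force: [-0.7, 0.2, -0.7]
width: 0.253
finger_force: 50.0
clock: 94.4
position: [439.6, -19.4, 188.8]
tcp_rot: [-0.0, 0.983, -0.182, 0.002]
wrist_force: [-0.0, 0.1, -2.1]
width: 0.249
finger_force: 50.0
units [ 4.41 13.94  0.04] ang -0.366 p [439.6 -19.4 188.8] twist -11.98 half-turn alt 27.29 units after twist [-8.88 11.62  0.04] after alt [  8.88 -11.62   0.04] j6 1.81 t 94.4
[351, 187] [245, 157]
120 #wwwwwwwwwwwwwwwwwwwwwwwwwwwwwwww.####...wwww.###wwwwwwwwwwww
125 wwwwwwwwwwwwwwwwwwwwwwwwwwwwwwwww.####..wwwwwwwwwwwwwwwwwwwww
130 wwwwwwwwwwwwwwwwwwwwwwwwwwwwwwwww.####..wwwwwwwwwwwwwwwwwwwww
135 wwwwwwwwwwwwwwwwwwwwwwwwwwwwwwwwww###...wwwwwwwwwwwwwwwwwwwww
140 wwwwwwwwwww#wwwwwwwwwwwwwwwwwwwww######wwwwwwwwwwwwwwwwwwwwww
145 #wwwwwww#wwwwwwwwwwwwwwwwwwwwwwwwww###wwwwwwwwwwwwwwwwwwwwwww
150 wwwwwwwwwwwwwwwwwwwwwwwwwwwwwwwwwww.#wwwwwwwwwwwwwwwwwwwwwwww
155 #ww#wwwwwwwwwwwwwwwwwwwwwwwwwwwwwww..wwwwwwwwwwwwwwwwwwwwwwww
160 www##wwwwwwwwwwwww......wwwwwwwwwwwwwwwwwwwwwwwwwwwwwwwwwwwww
165 ww###wwwwwwwww
[... 403 characters left out ...]
................................wwwwwwww
200 wwwwwwwwww...........................................wwwwwwww
205 wwwwwwwww...........................................#wwwwwwww
210 wwwwwwwww...........................................wwwwwwwww
215 wwwwwwwwww######...................................#wwwwwwwww
220 wwwwwwwwww#########.#..............................wwwwwwwwww
225 #wwwwwwwww###############.........................#wwwwwwwwww
230 wwwwwwwwwwwwww################...................#wwwwwwwwwww
235 wwwwwwwwwwwwwwwww##################.#............wwwwwwwwwwww
240 wwwwwwwwwwwwwwwww###wwww################........#wwwwwwwww##w
245 wwwwwwwwwwwwwwwwwwwwwwwwwwwww###.############...wwwwwwwww.###
```

```bash
python3 - <<'E'
from h import *
p,M=pose();print(p.round(1))
for off in (0,-45.4,9.6,36.6,60):
    print(off,proj("scene",[p+[0,0,off]])[0].round(1),proj("wrist",[p+[0,0,off]])[0].round(1))
im=cv2.imread("pics/sc3.png");hsv=cv2.cvtColor(im,cv2.COLOR_BGR2HSV)
for v in range(100,162,2): print(v,"".join("#" if hsv[v,u,2]<50 else ("." if hsv[v,u,1]<50 else "w") for u in range(270,330,1)))
w=camera("wrist");cv2.imwrite("pics/w16.png",w);hsv=cv2.cvtColor(w,cv2.COLOR_BGR2HSV)
for v in range(150,300,5): print(v,"".join("%x"%(hsv[v,u,2]//16) for u in range(200,360,2)))
E
```

```text
[439.2 -19.4 187.6]
0 [297.1 143.4] [279.7 239.2]
-45.4 [296.2 157.7] [279.7 220. ]
9.6 [297.3 140.3] [279.7 244.3]
36.6 [297.9 131.1] [279.7 261.4]
60 [298.5 122.8] [279.8 280.8]
100 wwwwwwwwww#########..#######################################
102 wwwwwwwwwwwwwww##w.......##############w######..############
104 wwwwwwwwwwwwwwwwww.........###########ww####...#############
106 wwwwwwwwwwwwwwwwww.......############ww#####################
108 wwwwwwwwwwwwwwwwww.....###############w################...##
110 wwwwwwwwwwwwwwwwww....#################...#############.....
112 wwwwwwwwwwwwwwwww.....####www####.........############......
114 wwwwwwwwwwwwwwwwww....####wwwwwww........w#####w######.....#
116 wwwwwwwwwwwwwwwwww...#####wwwwwww........#############......
118 wwwwwwwwwwwwwwwwww...#####wwwwwww........w############......
120 wwwwwwwwwwwwwwwww....###########.........wwwwwwwwwwww.....##
122 wwwwwwwwwwwwwwwww....###########........wwwwwwwwwwwwwwwwwwww
124 wwwwwwwwwwwwwwwww....###########........wwwwwwwwwwwwwwwwwwww
126 wwwwwwwwwwwwwwwww....###########........wwwwwwwwwwwwwwwwwwww
128 wwwwww
[... 2944 characters left out ...]
5557aaaabbbbbaaaaaaa
260 ddcccddddddddccc7555555555521111111111211111111111111355555555558baaaaabbaaaaaaa
265 dddddccccccccdd755555555554111111111111121111111121111555555555558aaaaaaaaaaaaaa
270 cccccccddddddd85555555555521111111111111111111011111113555555555559aaaaaaaabaaaa
275 ddddddddddddd9555555555554111111111111111111111111111115555555555559baaaaaaaaaaa
280 ddddddcddddd955555555555521111111111111111111211111111135555555555559aaaaa9aaaaa
285 11111111121111135555555541101111111111111011111111111011455555555211121111111111
290 11111111111212135555555521100111111111111111111111111111355555555111111111111111
295 11111111121111125555555411104111111111111121111111123011255555555112112111111111
```

```bash
python3 - <<'E'
from h import *
for n in ("w14","w16"):
    g=cv2.cvtColor(cv2.imread(f"pics/{n}.png"),cv2.COLOR_BGR2HSV)[...,2]
    print(n)
    for v in range(208,250,3):
        r=np.where(g[v,235:325]<45)[0]+235; print(v,(r.min(),r.max()) if len(r) else None,end="; ")
    print()
E
```

```text
w14
208 None; 211 None; 214 None; 217 (np.int64(269), np.int64(290)); 220 (np.int64(264), np.int64(296)); 223 (np.int64(260), np.int64(300)); 226 (np.int64(257), np.int64(303)); 229 (np.int64(255), np.int64(304)); 232 (np.int64(253), np.int64(306)); 235 (np.int64(252), np.int64(307)); 238 (np.int64(258), np.int64(301)); 241 (np.int64(258), np.int64(302)); 244 (np.int64(257), np.int64(302)); 247 (np.int64(257), np.int64(303)); 
w16
208 (np.int64(262), np.int64(298)); 211 (np.int64(262), np.int64(298)); 214 (np.int64(263), np.int64(296)); 217 (np.int64(266), np.int64(294)); 220 (np.int64(263), np.int64(297)); 223 (np.int64(259), np.int64(300)); 226 (np.int64(257), np.int64(303)); 229 (np.int64(256), np.int64(305)); 232 (np.int64(254), np.int64(306)); 235 (np.int64(253), np.int64(307)); 238 (np.int64(258), np.int64(301)); 241 (np.int64(258), np.int64(302)); 244 (np.int64(257), np.int64(302)); 247 (np.int64(257), np.int64(303));
```

The cover is shut again and the driver is held exactly as before. I'll turn it to its original angle and return it to the stand.

```bash
python3 -m creep '[{"linear":[0,0,0],"twist":-1},{"linear":[0,0,0],"twist":-1},{"linear":[0,0,0],"twist":-1},{"linear":[0,0,0],"twist":-1},{"linear":[0,0,0],"twist":-1},{"linear":[0,0,0],"twist":-1},{"linear":[0,0,0],"twist":-1},{"linear":[0,0,0],"twist":-1},{"linear":[0,0,0],"twist":-1},{"linear":[0,0,0],"twist":-1},{"linear":[0,0,0],"twist":-1},{"linear":[0,0,0],"twist":-1},{"linear":[0,0,0],"twist":-1},{"linear":[0,0,0],"twist":-1},{"linear":[0,0,0],"twist":-1},{"linear":[0,0,0],"twist":-1},{"linear":[0,0,0],"twist":-1},{"linear":[0,0,0],"twist":-1},{"linear":[0,0,0],"twist":-1},{"linear":[0,0,0],"twist":-1}]' 0 50
python3 -m creep '[{"linear":[0,0,0],"twist":-1},{"linear":[0,0,0],"twist":-1},{"linear":[0,0,0],"twist":-1},{"linear":[0,0,0],"twist":-1},{"linear":[0,0,0],"twist":-1},{"linear":[0,0,0],"twist":-1},{"linear":[0,0,0],"twist":-1},{"linear":[0,0,0],"twist":-1},{"linear":[0,0,0],"twist":-1},{"linear":[0,0,0],"twist":-1},{"linear":[0,0,0],"twist":-1},{"linear":[0,0,0],"twist":-0.6},{"linear":[0,0,0],"twist":0}]' 0 50
python3 -c "
from h import *
go(422.3,-311.4,180,2.164)"
```

```text
clock: 96.5
position: [438.5, -19.3, 186.2]
tcp_rot: [-0.0, 0.815, 0.58, -0.001]
wrist_force: [0.1, 0.8, -1.3]
width: 0.249
finger_force: 50.0
clock: 97.8
position: [438.6, -19.3, 186.3]
tcp_rot: [-0.001, 0.47, 0.883, -0.0]
wrist_force: [-0.1, 0.2, -1.9]
width: 0.255
finger_force: 50.0
units [-11.66  -8.83   0.32] ang 2.163 p [438.6 -19.3 186.3] twist -0.01 half-turn alt 39.26 units after twist [-11.66  -8.84   0.32] after alt [11.66  8.84  0.32] j6 -0.72 t 97.8
```

```bash
python3 -m creep '[{"linear":[-0.897,-0.68,0],"twist":0},{"linear":[-0.897,-0.68,0],"twist":0},{"linear":[-0.897,-0.68,0],"twist":0},{"linear":[-0.897,-0.68,0],"twist":0},{"linear":[-0.897,-0.68,0],"twist":0},{"linear":[-0.897,-0.68,0],"twist":0},{"linear":[-0.897,-0.68,0],"twist":0},{"linear":[-0.897,-0.68,0],"twist":0},{"linear":[-0.897,-0.68,0],"twist":0},{"linear":[-0.897,-0.68,0],"twist":0},{"linear":[-0.897,-0.68,0],"twist":0},{"linear":[-0.897,-0.68,0],"twist":0},{"linear":[-0.897,-0.68,0],"twist":0},{"linear":[0,0,0.5],"twist":0},{"linear":[0,0,0.7],"twist":0},{"linear":[0,0,0.7],"twist":0},{"linear":[0,0,0.5],"twist":0},{"linear":[0,0,0],"twist":0},{"linear":[0,0,0],"twist":0}]' 0 50
python3 -c "
from h import *
go(422.3,-311.4,52.4,2.164)"
```

```text
clock: 99.7
position: [422.3, -311.3, 139.2]
tcp_rot: [-0.0, 0.47, 0.882, 0.0]
wrist_force: [0.5, -0.2, -1.6]
width: 0.251
finger_force: 50.0
units [-0.01 -0.    4.34] ang 2.162 p [ 422.3 -311.3  139.2] twist -0.02 half-turn alt 39.25 units after twist [-0.01 -0.    4.34] after alt [0.01 0.   4.34] j6 -1.3 t 99.7
```

```bash
python3 -m creep '[{"linear":[0,0,0.5],"twist":0},{"linear":[0,0,0.5],"twist":0},{"linear":[0,0,0.3],"twist":0},{"linear":[0,0,0.2],"twist":0},{"linear":[0,0,0.2],"twist":0},{"linear":[0,0,0.2],"twist":0},{"linear":[0,0,0],"twist":0}]' 0 50
python3 -m creep '[{"linear":[0,0,0.4],"twist":0},{"linear":[0,0,0.4],"twist":0},{"linear":[0,0,0.4],"twist":0},{"linear":[0,0,0.4],"twist":0},{"linear":[0,0,0.3],"twist":0},{"linear":[0,0,0.2],"twist":0},{"linear":[0,0,0.1],"twist":0},{"linear":[0,0,0],"twist":0},{"linear":[0,0,0],"twist":0}]' 0 50
```

```text
clock: 100.4
position: [422.0, -311.4, 100.5]
tcp_rot: [-0.0, 0.47, 0.882, 0.0]
wrist_force: [-0.3, -0.1, -1.2]
width: 0.254
finger_force: 50.0
clock: 101.3
position: [422.3, -311.6, 57.2]
tcp_rot: [0.0, 0.47, 0.883, -0.0]
wrist_force: [0.1, -0.2, -1.9]
width: 0.251
finger_force: 50.0
```

Entered the hole cleanly. Now the last few millimetres until the flange touches, then release.

```bash
python3 -m creep '[{"linear":[0,0,0.1],"twist":0},{"linear":[0,0,0.08],"twist":0},{"linear":[0,0,0],"twist":0},{"linear":[0,0,0],"twist":0}]' 0 30
python3 -m creep '[{"linear":[0,0,0.05],"twist":0},{"linear":[0,0,0],"twist":0}]' 0 30
```

```text
clock: 101.7
position: [422.1, -311.5, 53.4]
tcp_rot: [-0.0, 0.47, 0.882, 0.0]
wrist_force: [-0.4, 0.8, -1.1]
width: 0.252
finger_force: 30.0
clock: 101.9
position: [422.3, -311.6, 53.0]
tcp_rot: [0.0, 0.47, 0.883, -0.0]
wrist_force: [-2.9, 1.8, 5.9]
width: 0.252
finger_force: 30.0
```

```bash
python3 -m creep '[{"linear":[0,0,0],"twist":0},{"linear":[0,0,0],"twist":0},{"linear":[0,0,0],"twist":0},{"linear":[0,0,0],"twist":0},{"linear":[0,0,0],"twist":0},{"linear":[0,0,-0.4],"twist":0},{"linear":[0,0,-0.7],"twist":0},{"linear":[0,0,-0.9],"twist":0},{"linear":[0,0,-0.9],"twist":0},{"linear":[0,0,-0.9],"twist":0},{"linear":[0,0,-0.9],"twist":0},{"linear":[0,0,-0.9],"twist":0},{"linear":[0,0,-0.9],"twist":0},{"linear":[0,0,0],"twist":0},{"linear":[0,0,0],"twist":0}]' 60 20
python3 - <<'E'
from h import *
P=pose();w=camera("wrist");cv2.imwrite("pics/w17.png",w);s=camera("scene");cv2.imwrite("pics/sc4.png",s);t=camera("top");cv2.imwrite("pics/top4.png",t)
print("driver expected px wrist (handle top, stand top)",proj("wrist",[[422.4,-311,112],[422.4,-311,62]],P).round().tolist(), "scene",proj("scene",[[422.4,-311,112],[422.4,-311,62]]).round().tolist())
s0=cv2.imread("pics/scene0.png");t0=cv2.imread("pics/top0.png")
g=lambda i:cv2.cvtColor(i,cv2.COLOR_BGR2GRAY).astype(int)
for n,(u,v,w_,h_) in {"driver":(170,130,40,55),"spraycan":(100,165,42,65),"spool":(365,285,36,36),"cone":(445,275,30,25),"green1":(360,232,22,26),"green2":(430,236,22,26)}.items():
    print(n,np.abs(g(s)-g(s0))[v:v+h_,u:u+w_].mean().round(1))
# cover corners in top view, screw head
hsv=cv2.cvtColor(t,cv2.COLOR_BGR2HSV)
B=lambda x,y,z:[*(B0+x*bx+y*by),z]
print(proj("top",[B(-90,140,78),B(-90,-140,78),B(-72,0,98)]).round(1).tolist())
for v in range(222,262,2): print(v,"".join("#" if hsv[v,u,2]<45 else ("." if hsv[v,u,1]<70 else "w") for u in range(205,325,2)))
E
```

```text
clock: 103.4
position: [422.1, -311.5, 182.6]
tcp_rot: [0.0, 0.47, 0.882, -0.0]
wrist_force: [0.8, 0.4, -0.1]
width: 0.64
finger_force: 0.0
driver expected px wrist (handle top, stand top) [[280.0, 210.0], [280.0, 198.0]] scene [[184.0, 143.0], [187.0, 157.0]]
driver 13.7
spraycan 3.2
spool 3.1
cone 2.9
green1 2.9
green2 3.0
[[216.9, 237.8], [310.6, 247.5], [264.2, 235.6]]
222 wwwwwww...............................................wwwwww
224 wwwwwww...............................................wwwwww
226 wwwwwww...............................................wwwwww
228 wwwwwww...............................................wwwwww
230 wwwwwww...............................................wwwwww
232 wwwwwww.....................####......................wwwwww
234 wwwwwww....................##..##.....................wwwwww
236 wwwwww.....................#....#.....................wwwwww
238 wwwwww.....................#....#....................wwwwwww
240 wwwwwww.....................#..#.....................wwwwwww
242 wwwwwwwwww...##..............##......................wwwwwww
244 wwwwwwwwwwwwwwwwwww..................................wwwwwww
246 wwwwwwwwwwwwwwwwwwwwwwwwwwwww..###.###...............wwwwwww
248 wwwwwwwwwwwwwwwwwwwwwwwwwwwwwwwwwwwww.w..####..#.....wwwwwww
250 wwwwwwwwwwwwwwwwwwwwwwwwwwwwwwwwwwwwwwwwwwwwwwww.w##wwwwwwww
252 wwwwwwwwwwwwwwwwwwwwwwwwwwwwwwwwwwwwwwwwwwwwwwwwwwwwwwwwwwww
254 wwwwwwwwwwwwwwwwwwwwwwwwwwwwwwwwwwwwwwwwwwwwwwwwwwwwwwwwwwww
256 wwwwwwwwwwwwwwwwwwwwwwwwwwwwwwwwwwwwwwwwwwwwwwwwwwwwwwwwwwww
258 wwwwwwwwwwwwwwwwwwwwwwwwwwwwwwwwwwwwwwwwwwwwwwwwwwwwwwwwwww#
260 wwwwwwwwwwwwwwwwwwwwwwwwwwwwwwwwwwwwwwwwwwwwwwwwwwwwwwwwww##
```

Cover shut, bystanders unchanged. One gentle press on the cover's edge will make sure it is fully level, then a final check of the driver.

```bash
python3 -c "
from h import *
go(468,46,75)"

```

```text
units [13.53 11.88  5.34] ang 2.162 p [ 421.9 -311.3  181.6] j6 -1.3 t 103.5
```

```bash
python3 -m creep '[{"linear":[0.966,0.849,0],"twist":0},{"linear":[0.966,0.849,0],"twist":0},{"linear":[0.966,0.849,0],"twist":0},{"linear":[0.966,0.849,0],"twist":0},{"linear":[0.966,0.849,0],"twist":0},{"linear":[0.966,0.849,0],"twist":0},{"linear":[0.966,0.849,0],"twist":0},{"linear":[0.966,0.849,0],"twist":0},{"linear":[0.966,0.849,0],"twist":0},{"linear":[0.966,0.849,0],"twist":0},{"linear":[0.966,0.849,0],"twist":0},{"linear":[0.966,0.849,0],"twist":0},{"linear":[0.966,0.849,0],"twist":0},{"linear":[0.966,0.849,0],"twist":0},{"linear":[0,0,0.7],"twist":0},{"linear":[0,0,0.9],"twist":0},{"linear":[0,0,0.9],"twist":0},{"linear":[0,0,0.9],"twist":0},{"linear":[0,0,0.9],"twist":0},{"linear":[0,0,0.7],"twist":0}]' 0 20
python3 -m creep '[{"linear":[0,0,0.3],"twist":0},{"linear":[0,0,0.25],"twist":0},{"linear":[0,0,0.2],"twist":0},{"linear":[0,0,0.1],"twist":0},{"linear":[0,0,0],"twist":0}]' 0 20
python3 - <<'E'
from h import *
box()
s=camera("scene");cv2.imwrite("pics/sc5.png",s);s0=cv2.imread("pics/scene0.png")
for v in range(130,186,4): print(v,"  ".join("".join("%x"%(int(i[v,u].mean())//16) for u in range(165,215,2)) for i in (s0,s)))
E
```

```text
clock: 105.55
position: [468.0, 45.6, 80.8]
tcp_rot: [-0.001, 0.47, 0.883, -0.0]
wrist_force: [-0.4, 0.6, 0.5]
width: 0.004
finger_force: 0.0
clock: 106.05
position: [468.7, 45.6, 65.5]
tcp_rot: [0.0, 0.47, 0.883, 0.0]
wrist_force: [-0.3, 0.5, 0.5]
width: 0.005
finger_force: 0.0
box -54.4 69.5 z 65.5 F [-0.3  0.5  0.5]
130 7777777546777777777777777  7777777545777766667777777
134 7777777646777777777777777  7777777646777777777777777
138 7777777735677777777777777  7777777734677776777776777
142 7777777301103577777777765  7777777200003577777777765
146 7777777601000312233322115  7777777600000311223222115
150 7777777700000345787777777  7777777700000245777777666
154 7777777110000002223777777  6677777100000002222777777
158 7777762200000002100677777  7777762200000002100677777
162 7777622222222222000476677  6777522222222222000466666
166 7777700111001110066667777  7777700000101110000077766
170 7666650110101110002222367  6666650100001100100566676
174 7766671011000101103222222  6666671110001101005666777
178 7777764100001000056522222  7777764100001011056666666
182 7777777777644545677752222  7777766666544445676777777
```

Driver stands upright exactly as at the start. Pressing the cover lightly.

```bash
python3 -m creep '[{"linear":[0,0,0.15],"twist":0},{"linear":[0,0,0.15],"twist":0},{"linear":[0,0,0.1],"twist":0},{"linear":[0,0,0],"twist":0}]' 0 20
python3 -m creep '[{"linear":[0,0,0.1],"twist":0},{"linear":[0,0,0],"twist":0}]' 0 20
python3 -m creep '[{"linear":[0,0,0.06],"twist":0},{"linear":[0,0,0],"twist":0}]' 0 20
```

```text
clock: 106.5
position: [468.5, 45.5, 57.1]
tcp_rot: [-0.0, 0.47, 0.882, -0.0]
wrist_force: [-0.1, 0.7, 0.2]
width: 0.005
finger_force: 0.0
clock: 106.7
position: [468.7, 45.6, 55.3]
tcp_rot: [0.0, 0.47, 0.883, 0.0]
wrist_force: [-0.1, -0.5, 0.8]
width: 0.007
finger_force: 0.0
clock: 106.9
position: [468.8, 45.5, 55.0]
tcp_rot: [0.0, 0.47, 0.882, 0.0]
wrist_force: [-4.3, -0.2, 12.5]
width: 0.005
finger_force: 6.1
```

```bash
python3 -m creep '[{"linear":[0,0,-0.3],"twist":0},{"linear":[0,0,-0.9],"twist":0},{"linear":[0,0,-0.9],"twist":0},{"linear":[0,0,-0.9],"twist":0},{"linear":[0,0,-0.9],"twist":0},{"linear":[0,0,-0.9],"twist":0},{"linear":[0,0,-0.9],"twist":0},{"linear":[0,0,0],"twist":0},{"linear":[0,0,0],"twist":0},{"linear":[0,0,0],"twist":0}]' 0 20
python3 -c "
from cell import *
print(hand_in())"
```

```text
clock: 107.9
position: [468.2, 45.5, 167.2]
tcp_rot: [-0.001, 0.47, 0.882, -0.0]
wrist_force: [-0.2, 0.9, -0.7]
width: 0.008
finger_force: 0.0
the job is handed in; nothing more can be done
None
```

I handed the job in at 108 s with all three carriers locked, the cover shut, the screw driven home with the screwdriver and the screwdriver upright in its stand; on first lift-out the bit stuck and raised the cover about 0.35 rad, so I shut it and turned the screw to its stop again.

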